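Prop a soffit board up to its battens with a ratchet prop

ROBOT

A 6-joint arm with a two-finger parallel gripper is mounted at the origin on the work surface. World frame = base frame: x ahead of the robot, y to its left, z up, the work surface at z = 0. Lengths are in m, angles in rad, forces in N, time in s.
With the tool pointing down it reaches from about 0.35 to 0.775 m from the base axis. Payload 7.3 kg.
Tool frame: the origin (TCP) lies on the mounting face of the last link; the fingertips stand 178 mm ahead of it and the grasp point (between the pads) lies 159 mm ahead of it (robot.tcp_to_tips is the distance from the TCP to the fingertips, in m); z points along the fingers, y is the direction in which the jaws open and shut (so a half turn about z gives the same grasp; the last joint's range is limited). The gripper opens to 92 mm and grips with 3 to 60 N. Pads are 19 mm wide; open, the fingers measure 130 mm over their backs; the gripper's body (75 mm by 190 mm) begins 47 mm behind the grasp point.
Start: joints at [1.111, 0.342, 1.524, -0, 1.275, -0.146], TCP at [0.162, 0.499, 0.405] pointing down, gripper open.
Joint ranges: [-2.53, 2.53], [-0.77, 2.02], [0.04, 2.7], [-1, 4.14], [0.28, 2.66], [-3.11, 3.11]. Speed limits (rad/s): [2.57, 2.57, 3.14, 3.14, 3.14, 3.14].

INTERFACE

Orientations are given as [roll, pitch, yaw] about the fixed x, y, z axes, in that order (R = Rz(yaw) Ry(pitch) Rx(roll)).
In Python, from cell import robot, viewer gives the robot as it stands.
- The arm moves only by the shell command python3 -m creep 'ROWS' [OPENING] [FORCE]. ROWS is JSON, a list that holds one entry, the list of rows, each a list of 6 numbers: the shift along the world's x, y, z in mm, then the turn, a rotation vector about the world's x, y, z in degrees. A call has 1 to 5 rows; each row shifts and turns the pose as measured when the row begins; what a row does not reach is not made up. A row lasts 1/12 s, in which the tool goes at most 41.7 mm and 7.16 degrees, less where a joint would pass 70% of its speed; a pose out of reach is approached as far as the arm can. A call with a gripper value outside its range is refused whole. OPENING is the closure, from -1 (fully open) to 1 (shut), set as the call begins (- or left out, the last holds). The fingers move at their own pace and stop on an object; FORCE is the grip in N (left out, the last holds). Time passes only in rows, so rows that do not move let the fingers close. It gives the time, the measured TCP pose, the force and the opening at its end, in the units of the state.
- robot.observe(): the state, without advancing time (a new reading comes with each control period).
- viewer.read_camera(name): name is "scene" or "top"; returns the picture (400x640x3 uint8, blue, green, red); there is no depth.
- viewer.camera_model(name): a dict with "fx", "fy", "cx", "cy" (pixels), "pose" (4x4, takes a point from camera to world coordinates). Camera axes: x right, y up, looking along -z (the intrinsics and any distortion apply to the point x, -y, -z); pixel columns grow to the right and rows downward; lengths in m; the calibration is good to about 2 mm. A picture is of the moment at which its call begins. camera_model takes no time and is no camera call.
- robot.hand_in(): hands the job in, once; it reports no verdict.
The state is a dict: "time": time; "qpos": joint angles; "qvel": joint speeds; "joint_efforts": joint torques, N m; "tool_pos": TCP position; "tool_rot": TCP orientation; "contact_force": force on the tool from outside, world axes, zero at the start; "torque": the same for the moment, N m; "opening": finger opening in m.
Only numpy, scipy, OpenCV 4.12 (cv2) and the standard library are available. Lean on these libraries where they do the work, as an engineer would, in place of code of your own. Each camera call takes 0.05 s, during which the arm holds its last target. There are 200 camera calls.

TASK

On the training mock-up, slide the cement board that lies on the prop back until its front edge is flush with the front edge of the batten frame above it and square to it; then take hold of the prop's pump handle and pump it, tooth by tooth, until the board is tight up under the battens and the prop's spring is squeezed about halfway. Do not squeeze the spring flat, leave the board flush, let go of the handle, and leave the jar and the carton on the mock-up where they stand.

Things in the scene. Friction and masses are not known exactly. Their poses are not given: they have to be found in the camera images.
- mockup: The training mock-up: plywood base 340 (x) x 500 (y) x 18 mm, origin at the centre of its underside; x points straight back, away from its front, z up. Two timber studs, 60 x 38, 348 high, inner faces 176 to each side of the middle. The steel ratchet prop stands bolted on the base's middle, under the batten frame.
- frame: Soffit frame of timber battens fixed level between the studs: 240 (x) x 348 (y) x 30 mm thick, open in the middle (140 x 260), its underside 267 to 292 mm above the table (differs from run to run). Origin: centre of its underside, above the prop; axes as the mock-up's. Its front edge is the -x one, towards the robot.
- frame_edge (a point): Middle of the batten frame's lower front edge; axes as the frame's.
- board: Grey cement board 240 x 240 x 12 mm, about 1.1 kg, loose and flat on the prop's head (pad 116 x 116 mm under the frame's centre, its top 238 mm above the table at the start). Origin: centre of its underside; x from its front to its back edge. At first it sticks out 20 to 36 mm in front of the frame, up to 4 degrees askew; it slides on the pad at a push of 5 to 10 N.
- board_edge (a point): Middle of the board's front edge, half-way up its 12 mm thickness; axes as the board's. Flush: straight below the frame's front edge.
- grip (a point): Point on the centre line of the pump handle's black rubber grip, 95 mm from the pivot. The grip is round, 26 mm thick, from 48 to 128 mm from the pivot, and points to the mock-up's front (-x). It stands only 10 to 20 mm in front of the frame's edge and 75 mm or more below the board, so an upright gripper hits the frame: reach in from the front, leaning about 40 degrees.
- pivot (a point): Pivot of the pump handle, 125 mm above the table and 44 mm in front of the prop's axis; the handle turns about the mock-up's y axis, its grip swinging up and down. Axes as the mock-up's.
- lever (a joint): Angle of the pump handle, rad: 0 fully up (grip 0.40 above level), 0.40 level, 0.80 fully down. It stays where it is left, so it must be held and moved both ways (3 to 5 N up, up to 15 N down). A downstroke past 0.68 lifts the toothed bar one tooth, which a pawl holds; coming back up past 0.08 takes the next tooth. Going stop to stop is fine, never more than one tooth.
- rack (a joint): Lift of the prop's toothed bar, m: 0 at the start, 0.009 per tooth, at most 0.072. The head and the board rise with it, through a gap of 17 to 42 mm to the battens; what the bar rises beyond that gap squeezes the head's spring. It cannot be let down again.
- head (a joint): How far the prop's sprung head is squeezed down on the bar, m: 0 = spring fully out (also under the board's weight alone), 0.024 = flat. 1.5 N per mm. It begins to read once the board bears on the frame; with the handle down it reads up to 6 mm more than after the handle has come up.
- spacer_jar: Bystander, not to be disturbed: a jar on the base's front, 60 across, 75 high, 140 to 180 to the right of the handle (seen from the robot). Origin: its underside.
- clip_carton: Bystander, not to be disturbed: a small carton 75 x 55 x 40 on the base's front, 140 to 190 to the left of the handle. Origin: its underside.

How it is judged:
By the outcome, as a careful person would: the job done as asked, in the order asked, and still so for the second after the job is handed in, with the robot touching nothing.
It also fails if it takes over 67 s, if anything falls off the work surface, if the arm or the gripper's body presses on something with over 40 N, if the wrist force passes 120 N, or if a joint passes its speed limit or range.

## Working session

There is one attempt and no reset: what is moved stays moved. The work goes in short steps, Python scripts to look and compute and a shell command to move; the robot and the scene stay as the last step left them, time stands still between calls to the robot, and variables do not carry over. Pictures are saved under pics/ and viewed, about 8 in all and at most 12, crops included, and the job is handed in when it is done.

```bash
mkdir -p pics; ls
python3 - <<'E'
from cell import robot, viewer
import cv2,numpy as np
np.set_printoptions(precision=4,suppress=True)
for n in("scene","top"):
    im=viewer.read_camera(n); cv2.imwrite(f"pics/{n}0.png",im)
    print(n,viewer.camera_model(n))
print(robot.observe())
E
```

```text
pics
scene {'fx': 366.288865629213, 'fy': 366.288865629213, 'cx': 325.44538892454204, 'cy': 195.36682969903848, 'pose': array([[-0.386 ,  0.8801, -0.2764,  0.4507],
       [-0.9225, -0.3669,  0.1201,  0.1441],
       [ 0.0043,  0.3013,  0.9535,  0.9614],
       [ 0.    ,  0.    ,  0.    ,  1.    ]])}
top {'fx': 378.94360422089, 'fy': 378.94360422089, 'cx': 321.51919061657503, 'cy': 202.35279423646676, 'pose': array([[-0.1289,  0.9643, -0.2315,  0.4958],
       [-0.9916, -0.1241,  0.0352,  0.0456],
       [ 0.0053,  0.2341,  0.9722,  0.9469],
       [ 0.    ,  0.    ,  0.    ,  1.    ]])}
{'time': 0.1, 'qpos': array([ 1.111 ,  0.3426,  1.5249, -0.    ,  1.2754, -0.146 ]), 'qvel': array([ 0.    ,  0.0005, -0.0028,  0.0001, -0.0006,  0.0009]), 'joint_efforts': array([  0.0016, -43.2002, -24.4696,   0.0719,   0.0526,  -0.    ]), 'tool_pos': array([0.162 , 0.4993, 0.4041]), 'tool_rot': array([-3.1402, -0.0002,  2.8278]), 'contact_force': array([0.0601, 0.1773, 0.6233]), 'torque': array([-0.0082, -0.0227,  0.0075]), 'opening': 0.09159941283425482}
```

View pics/scene0.png

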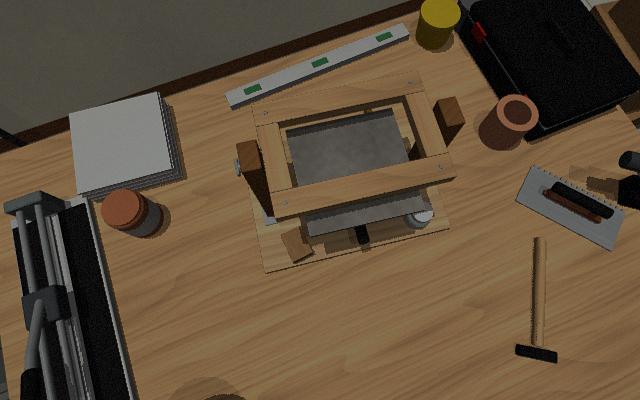

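View pics/top0.png

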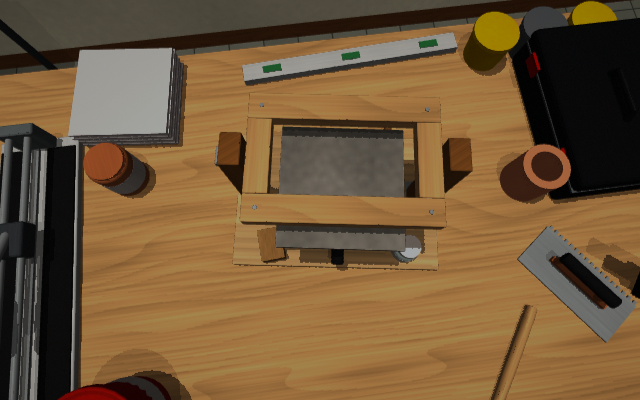

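The frame's front batten is at about (240–446, 195–227) in the top view. The board sticks out below it (276–407, 225–250), the black grip is at (337, 257), the jar at (407, 247) and the carton at (270, 243). I'll enlarge both views.

Run:
```python
import cv2,numpy as np
a=cv2.imread("pics/top0.png")[185:275,230:450]; b=cv2.imread("pics/scene0.png")[145:275,250:460]
f=lambda i,s:cv2.resize(i,None,fx=s,fy=s,interpolation=cv2.INTER_CUBIC)
A=f(a,3.6); B=f(b,2)
print(A.shape,B.shape)
c=np.zeros((590,800,3),np.uint8); c[:324,:792]=A; c[328:588,:420]=B
cv2.imwrite("pics/c0.png",np.clip(c*1.5,0,255).astype(np.uint8))
```

```text
(324, 792, 3) (260, 420, 3)
```

View pics/c0.png

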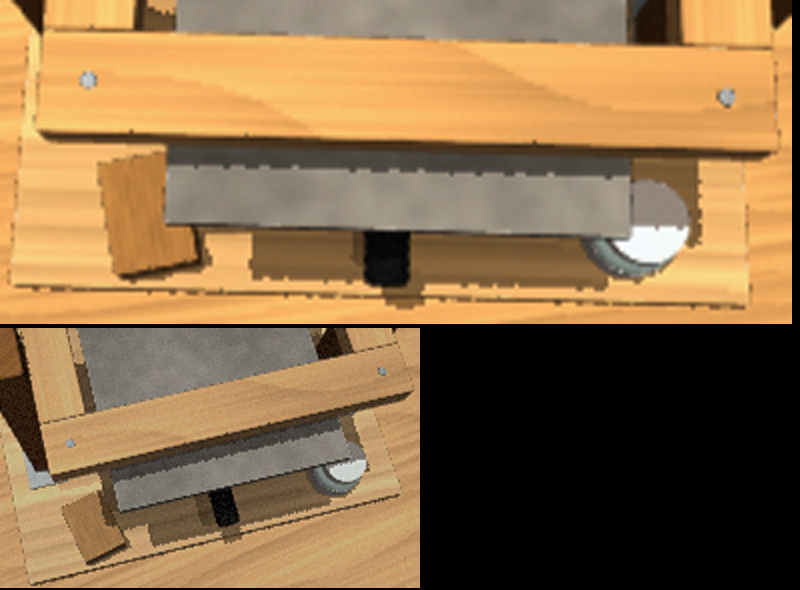

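The crop shows these features, in full-image pixels:

| Feature | Top view | Scene view |
|---|---|---|
| Frame front corners | (240.6, 221.1), (445.8, 226.7) | (276, 216), (456, 175) |
| Board front corners | (275.8, 246.7), (405, 250.6) | (310, 236), (427, 210.5) |
| Base front corners | (233.3, 264.7), (437.5, 269.7) | (266, 272.5), (449.5, 228) |
| Grip end | (337.5, 264.4) | – |

```bash
cat > h.py <<'E'
from cell import robot, viewer
import numpy as np, cv2
np.set_printoptions(precision=4,suppress=True)
def ray(n,u,v):
    m=viewer.camera_model(n);T=m["pose"]
    return T[:3,3],T[:3,:3]@np.array([(u-m["cx"])/m["fx"],-(v-m["cy"])/m["fy"],-1])
def atz(n,p,z):
    o,d=ray(n,*p); return o+d*(z-o[2])/d[2]
def tri(p,q):
    A=[];b=[]
    for n,x in(("top",p),("scene",q)):
        o,d=ray(n,*x);d=d/np.linalg.norm(d);P=np.eye(3)-np.outer(d,d);A.append(P);b.append(P@o)
    A=np.vstack(A);b=np.hstack(b);s=np.linalg.lstsq(A,b,rcond=None);return s[0],np.sqrt(s[1])
def proj(n,X):
    m=viewer.camera_model(n);T=m["pose"];c=T[:3,:3].T@(np.asarray(X)-T[:3,3])
    return np.array([m["cx"]+m["fx"]*c[0]/-c[2],m["cy"]-m["fy"]*c[1]/-c[2]])
def inv(): return robot.observe()
E
python3 - <<'E'
from h import *
for k,z,T,S in(("frame",.31,[(240.6,221.1),(445.8,226.7)],[(276,216),(456,175)]),("board",.25,[(275.8,246.7),(405,250.6)],[(310,236),(427,210.5)]),("base",.018,[(233.3,264.7),(437.5,269.7)],[(266,272.5),(449.5,228)])):
    for n,L in(("top",T),("scene",S)):
        a,b=[atz(n,p,z) for p in L]; print(k,n,a,b,"mid",(a+b)/2,"len",np.linalg.norm(b-a),"yaw",np.degrees(np.arctan2((a-b)[1],(a-b)[0]))-90)
    print([tri(p,q) for p,q in zip(T,S)])
print(atz("top",(337.5,264.4),.16),atz("top",(331.7,255),.17),atz("top",(343.9,255),.17))
print("jar",atz("top",(407,250),.093),"carton", atz("top",(272,244),.058))
E
```

```text
frame top [0.6325 0.1637 0.31  ] [ 0.5781 -0.1822  0.31  ] mid [ 0.6053 -0.0092  0.31  ] len 0.3501821292188353 yaw -8.936084499779682
frame scene [0.6378 0.1609 0.31  ] [ 0.5814 -0.1828  0.31  ] mid [ 0.6096 -0.0109  0.31  ] len 0.34829174806713875 yaw -9.310894003985709
[(array([0.6283, 0.1595, 0.3371]), array([0.0025])), (array([ 0.5776, -0.177 ,  0.3229]), array([0.0019]))]
board top [0.5893 0.1145 0.25  ] [ 0.5518 -0.12    0.25  ] mid [ 0.5705 -0.0028  0.25  ] len 0.23757269756497665 yaw -9.097525954274545
board scene [0.5912 0.1149 0.25  ] [ 0.5487 -0.1219  0.25  ] mid [ 0.57   -0.0035  0.25  ] len 0.24056656232236412 yaw -10.173728690062674
[(array([0.5898, 0.1146, 0.2529]), array([0.0013])), (array([ 0.5499, -0.1199,  0.2534]), array([0.0025]))]
base top [0.5902 0.2439 0.018 ] [ 0.5148 -0.245   0.018 ] mid [ 0.5525 -0.0006  0.018 ] len 0.49473712576522344 yaw -8.77004481564984
base scene [0.5931 0.2432 0.018 ] [ 0.5154 -0.2413  0.018 ] mid [0.5543 0.001  0.018 ] len 0.49059895842236784 yaw -9.112599341030133
[(array([0.5896, 0.2409, 0.0344]), array([0.0016])), (array([ 0.5164, -0.2532, -0.0098]), array([0.0016]))]
[0.5489 0.0014 0.16  ] [0.5686 0.0111 0.17  ] [ 0.5654 -0.0136  0.17  ]
jar [ 0.5651 -0.1621  0.093 ] carton [0.6225 0.1417 0.058 ]
```

```bash
python3 -m creep '[[[10,-20,6,0,0,4.5],[19,-35,5,0,0,4.4],[19,-35,5,0,0,0],[19,-35,5,0,0,0],[19,-35,5,0,0,0]]]' -1
python3 -m creep '[[[19,-35,3,-0.8,-4.9,0],[19,-35,3,-0.8,-4.9,0],[19,-35,3,-0.8,-4.9,0],[19,-35,0,-0.8,-4.9,0],[19,-35,0,-0.8,-4.9,0]]]'
python3 -m creep '[[[19,-35,0,-0.8,-4.9,0],[19,-35,0,-0.8,-4.9,0],[19,-35,0,-0.8,-4.9,0],[10,-15,0,-0.8,-4.9,0],[0,0,0,0,0,0]]]'
```

```text
time: 0.52
tool_pos: [0.2466, 0.3381, 0.4268]
tool_rot: [-3.136, -0.004, 3.002]
contact_force: [1.4, -0.1, 0.2]
opening: 0.092
time: 0.93
tool_pos: [0.3438, 0.1544, 0.4365]
tool_rot: [-3.12, 0.445, 3.007]
contact_force: [0.6, 0.9, -0.1]
opening: 0.0918
time: 1.35
tool_pos: [0.4126, 0.0227, 0.4372]
tool_rot: [-3.095, 0.816, 3.014]
contact_force: [-0.2, 0.3, -1.2]
opening: 0.0922
```

```bash
cat >> h.py <<'E'
from scipy.spatial.transform import Rotation as Ro
def frame(yaw): 
    a=np.radians(yaw); return np.array([np.cos(a),np.sin(a),0]),np.array([-np.sin(a),np.cos(a),0]),np.array([0,0,1.])
def des(yaw,L):
    X,Y,Z=frame(yaw);s,c=np.sin(np.radians(L)),np.cos(np.radians(L))
    return np.column_stack([-c*X-s*Z,Y,s*X-c*Z])
def status(yaw=-9.05,L=45,F=(.605,-.009),off=(.178,.0095)):
    s=robot.observe();R=Ro.from_euler("xyz",s["tool_rot"]).as_matrix();D=des(yaw,L)
    X,Y,Z=frame(yaw)
    c=s["tool_pos"]+R@[-off[1],0,off[0]]
    d=c-np.array([*F,0])
    print("t",s["time"],"rotvec todo deg",np.degrees(Ro.from_matrix(D@R.T).as_rotvec()),"point world",c,"rel F in mockup mm",1e3*np.array([d@X,d@Y,d[2]]),"force mock",s["contact_force"]@np.column_stack([X,Y,Z]),"mom",s["torque"],"tcp",s["tool_pos"])
E
python3 -c "from h import *; status()"
```

```text
t 1.35 rotvec todo deg [2.0832 1.4549 0.1594] point world [ 0.5464 -0.0028  0.3222] rel F in mockup mm [-58.8096  -3.0974 322.2085] force mock [-0.2411  0.2638 -1.2376] mom [ 0.1009  0.5147 -0.0196] tcp [0.4126 0.0227 0.4372]
```

```bash
python3 -m creep '[[[0,0,-16,2.1,1.4,0.2],[0,3,-16,0,0,0],[20,-3,0,0,0,0],[16,-3,0,0,0,0],[0,0,0,0,0,0]]]'
python3 -c "from h import *; status()"
```

```text
time: 1.77
tool_pos: [0.4474, 0.0194, 0.4025]
tool_rot: [3.137, 0.772, 2.976]
contact_force: [-0.1, 0.0, 0.5]
opening: 0.0918
t 1.7667 rotvec todo deg [-0.3125 -0.7476  0.2387] point world [ 0.5767 -0.0014  0.2816] rel F in mockup mm [-29.1911   3.0793 281.5742] force mock [-0.1319 -0.0144  0.5055] mom [ 0.1006  0.4018 -0.0464] tcp [0.4474 0.0194 0.4025]
```

```bash
python3 -m creep '[[[8,-1,5,-0.3,-0.7,0.2],[8,-1,3,0,0,0],[4,-1,1,0,0,0],[0,0,0,0,0,0]]]'
python3 -c "from h import *; status()"
python3 -m creep '[[[3,-0.5,0,0,0,0],[3,-0.5,0,0,0,0]]]'|grep -E 'pos|force'
python3 -c "from h import *; status()"
```

```text
time: 2.1
tool_pos: [0.4677, 0.018, 0.4121]
tool_rot: [3.142, 0.781, 2.986]
contact_force: [-1.1, -0.1, -0.5]
opening: 0.0919
t 2.1 rotvec todo deg [-0.0395 -0.2275 -0.1245] point world [ 0.5982 -0.0025  0.2924] rel F in mockup mm [ -7.724    5.3342 292.3707] force mock [-1.113  -0.2841 -0.5051] mom [ 0.0661  0.4138 -0.036 ] tcp [0.4677 0.018  0.4121]
tool_pos: [0.4734, 0.0173, 0.4125]
contact_force: [-1.3, -0.4, 0.8]
t 2.2667 rotvec todo deg [-0.0413 -0.2181 -0.1557] point world [ 0.6039 -0.0031  0.2929] rel F in mockup mm [ -1.974    5.6698 292.8616] force mock [-1.2634 -0.5832  0.7714] mom [ 0.1079  0.6326 -0.0357] tcp [0.4734 0.0173 0.4125]
```

```bash
for i in 1; do
python3 -m creep '[[[2,-0.3,0,0,0,0]]]'|grep force; python3 -c "from h import *; status()"
python3 -m creep '[[[2,-0.3,0,0,0,0]]]'|grep force; python3 -c "from h import *; status()"; done
```

```text
contact_force: [-19.2, 1.9, 10.2]
t 2.35 rotvec todo deg [-0.055  -0.3334 -0.151 ] point world [ 0.6051 -0.0033  0.2924] rel F in mockup mm [ -0.7615   5.6762 292.4209] force mock [-19.2782  -1.1824  10.1756] mom [ 0.0649  1.5187 -0.2252] tcp [0.4748 0.0171 0.4123]
contact_force: [-30.2, 3.2, 18.3]
t 2.4333 rotvec todo deg [-0.0658 -0.4818 -0.1525] point world [ 0.6055 -0.0033  0.2922] rel F in mockup mm [ -0.4058   5.721  292.2216] force mock [-30.291   -1.558   18.3302] mom [-0.0035  1.6919 -0.3245] tcp [0.4755 0.0171 0.4125]
```

```bash
python3 -m creep '[[[-8,1,0,0,-0.4,0],[-22,4,0,0,0,0],[-22,4,-10,0,0,0],[0,0,-20,0,0,0],[0,0,-18,0,0,0]]]'|grep force; python3 -m creep '[[[0,0,0,0,0,0]]]'|grep force;python3 -c "from h import *; status(-8.9)"
```

```text
contact_force: [0.9, 0.0, 0.6]
contact_force: [0.3, 0.3, -0.4]
t 2.9333 rotvec todo deg [-0.1023 -2.008   0.3071] point world [0.5512 0.0089 0.2666] rel F in mockup mm [-55.9012   9.4071 266.6065] force mock [ 0.2529  0.3651 -0.3755] mom [ 0.1142  0.4325 -0.002 ] tcp [0.4246 0.0299 0.3903]
```

```bash
python3 -m creep '[[[-2,-4,-14,-0.1,-2,0.3],[0,-4,-12,0,0,0],[0,0,0,0,0,0]]]'|grep force; python3 -c "from h import *; status(-8.9)"
```

```text
contact_force: [0.4, 0.8, 0.2]
t 3.1833 rotvec todo deg [-0.0205 -1.831   0.1986] point world [0.5553 0.0042 0.2686] rel F in mockup mm [-51.0992   5.3466 268.6213] force mock [0.2638 0.8171 0.1519] mom [0.1031 0.4311 0.0005] tcp [0.4283 0.0251 0.3919]
```

```bash
python3 -m creep '[[[0,0,-1,0,-0.5,0],[4,-0.6,0,0,0,0],[4,-0.6,0,0,0,0]]]'|grep force; python3 -c "from h import *; status(-8.9); cv2.imwrite('pics/s1.png',cv2.resize(viewer.read_camera('scene')[130:280,240:470],None,fx=3.4,fy=3.4,interpolation=2))"
```

```text
contact_force: [0.2, -0.1, 0.2]
t 3.4333 rotvec todo deg [-0.0316 -1.4121  0.2918] point world [0.5655 0.0025 0.2723] rel F in mockup mm [-40.8113   5.2499 272.3377] force mock [ 0.2272 -0.0533  0.2215] mom [ 0.1103  0.444  -0.017 ] tcp [0.4376 0.0236 0.3947]
```

View pics/s1.png

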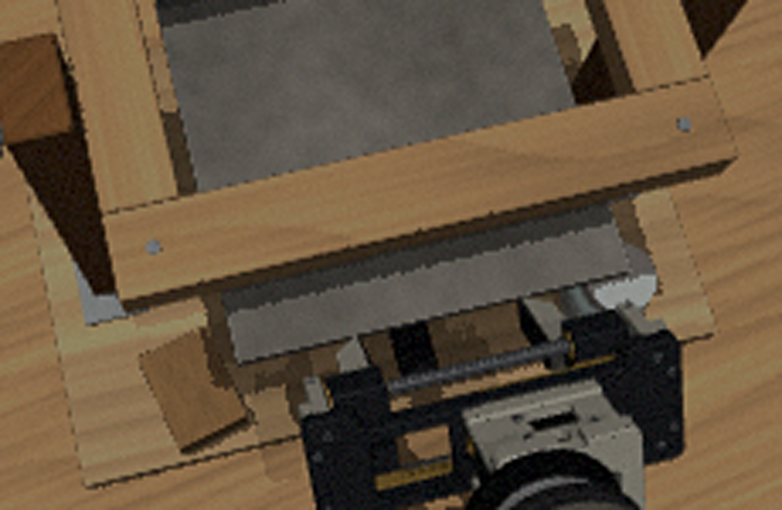

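The picture shows the open gripper just in front of the board, with both fingertips at its front edge (about (350, 345) and (575, 300)). It would not go lower, so I'll check for a joint limit.

```bash
python3 -c "from h import *; print(robot.observe()['qpos'])"; python3 -m creep '[[[-1,0,-8,0,-1,0],[0,0,0,0,0,0]]]'; python3 -c "from h import *; print(robot.observe()['qpos']);status(-8.9)"
```

```text
[-0.1092  0.0641  2.0361 -0.1355  0.2829 -1.4058]
time: 3.65
tool_pos: [0.4401, 0.0246, 0.3968]
tool_rot: [-3.139, 0.767, 2.981]
contact_force: [0.1, 0.8, -0.0]
opening: 0.0921
[-0.105   0.0649  2.0305 -0.1487  0.2829 -1.3879]
t 3.65 rotvec todo deg [-0.0518 -1.0561  0.4148] point world [0.5688 0.0033 0.2752] rel F in mockup mm [-37.7012   6.5017 275.2214] force mock [-0.0131  0.7762 -0.0351] mom [ 0.139   0.4272 -0.0366] tcp [0.4401 0.0246 0.3968]
```

Run:
```python
import numpy as np
a1,a2,d,h=.5387,.3594,.1367,.1375
def q5(r,z,L,off):
    s,c=np.sin(np.radians(L)),np.cos(np.radians(L))
    w=np.array([r-(d+off)*s,z+(d+off)*c-h]);D=np.hypot(*w)
    c3=(D*D-a1*a1-a2*a2)/(2*a1*a2)
    if abs(c3)>1:return None
    q3=np.arccos(c3);q2=np.arctan2(w[0],w[1])-np.arctan2(a2*np.sin(q3),a1+a2*np.cos(q3))
    return np.round([q2,q3,np.pi-np.radians(L)-q2-q3],2)
for nm,r,z,off in(("bd",.57,.244,.178),("bdflush",.605,.244,.178),("up",.592,.162,.159),("lev",.585,.125,.159),("dn",.592,.088,.159)):
    for L in(15,20,25,30,35,40,45):print(nm,L,q5(r,z,L,off))
```

```text
bd 15 [0.27 1.6  1.  ]
bd 20 [0.23 1.68 0.88]
bd 25 [0.2  1.77 0.74]
bd 30 [0.16 1.85 0.61]
bd 35 [0.14 1.93 0.47]
bd 40 [0.11 2.01 0.32]
bd 45 [0.1  2.08 0.17]
bdflush 15 [0.34 1.51 1.03]
bdflush 20 [0.29 1.6  0.9 ]
bdflush 25 [0.26 1.68 0.77]
bdflush 30 [0.22 1.77 0.63]
bdflush 35 [0.2  1.85 0.49]
bdflush 40 [0.17 1.93 0.34]
bdflush 45 [0.16 2.01 0.19]
up 15 [0.4  1.72 0.76]
up 20 [0.37 1.8  0.63]
up 25 [0.34 1.87 0.49]
up 30 [0.32 1.95 0.35]
up 35 [0.3  2.02 0.2 ]
up 40 [0.3  2.1  0.05]
up 45 [ 0.3   2.17 -0.11]
lev 15 [0.43 1.8  0.66]
lev 20 [0.4  1.87 0.52]
lev 25 [0.38 1.95 0.38]
lev 30 [0.36 2.02 0.24]
lev 35 [0.35 2.1  0.08]
lev 40 [ 0.35  2.17 -0.07]
lev 45 [ 0.36  2.24 -0.24]
dn 15 [0.48 1.83 0.57]
dn 20 [0.46 1.9  0.43]
dn 25 [0.44 1.98 0.29]
dn 30 [0.43 2.05 0.14]
dn 35 [ 0.42  2.13 -0.02]
dn 40 [ 0.43  2.2  -0.18]
dn 45 [ 0.45  2.26 -0.35]
```

```bash
python3 -m creep '[[[-6,1,0,0.5,4.5,0],[0,-2,0,0.5,4.5,0.4],[0,-2,-5,0,0,0],[0,-1,-4,0,0,0],[0,0,0,0,0,0]]]'; python3 -c "from h import *; print(robot.observe()['qpos']);status(-8.9,35)"
```

```text
time: 4.07
tool_pos: [0.434, 0.0208, 0.387]
tool_rot: [-3.13, 0.607, 2.995]
contact_force: [-0.3, -0.6, 1.0]
opening: 0.0919
[-0.1199  0.0784  2.0012 -0.062   0.4559 -1.4929]
t 4.0667 rotvec todo deg [ 0.5232 -0.2893 -0.0966] point world [0.5418 0.0027 0.2462] rel F in mockup mm [-64.2041   1.813  246.2225] force mock [-0.2297 -0.6142  0.9661] mom [0.0605 0.3616 0.0137] tcp [0.434  0.0208 0.387 ]
```

```bash
python3 -m creep '[[[10,-1.6,-1,0.5,-0.3,-0.1],[10,-1.6,-1,0,0,0],[4,-0.6,0,0,0,0],[4,-0.6,0,0,0,0]]]'|grep force; python3 -c "from h import *;status(-8.9,35)"
python3 -m creep '[[[4,-0.6,0,0,0,0],[4,-0.6,0,0,0,0],[4,-0.6,0,0,0,0]]]'|grep force; python3 -c "from h import *;status(-8.9,35)"
```

```text
contact_force: [-8.8, 1.2, 3.5]
t 4.4 rotvec todo deg [-0.0147  0.121   0.0656] point world [ 0.5726 -0.001   0.2435] rel F in mockup mm [-33.2766   2.8751 243.4824] force mock [-8.8669 -0.1844  3.4782] mom [ 0.1456  1.3071 -0.0929] tcp [0.4637 0.0161 0.3836]
contact_force: [-11.0, 0.5, 3.1]
t 4.65 rotvec todo deg [-0.092  -0.5438  0.0751] point world [ 0.5818 -0.0023  0.2398] rel F in mockup mm [-23.9283   3.003  239.8343] force mock [-10.9847  -1.2597   3.144 ] mom [ 0.1981  1.4081 -0.0605] tcp [0.4746 0.0146 0.3812]
```

```bash
python3 -m creep '[[[3,-0.5,2,0,-0.5,0],[4,-0.6,2,0,0,0],[4,-0.6,1,0,0,0],[4,-0.6,0,0,-0.3,0]]]'|grep force; python3 -c "from h import *;status(-8.9,35)"
```

```text
contact_force: [-9.7, 1.4, 5.2]
t 4.9833 rotvec todo deg [-0.1767 -0.5714  0.0498] point world [ 0.5944 -0.0036  0.2426] rel F in mockup mm [-11.3468   3.6765 242.5919] force mock [-9.7696 -0.0753  5.1732] mom [ 0.0973  1.3339 -0.1719] tcp [0.4872 0.013  0.3841]
```

```bash
python3 -m creep '[[[3,-0.5,1,0,-0.5,0],[3,-0.5,0.5,0,-0.2,0]]]'|grep force; python3 -c "from h import *;status(-8.9,35)"
python3 -m creep '[[[1.5,-0.2,0.5,0,-0.2,0],[0.5,0,0,0,0,0]]]'|grep force; python3 -c "from h import *;status(-8.9,35)"
```

```text
contact_force: [-9.9, 1.2, 4.3]
t 5.15 rotvec todo deg [-0.2038 -0.2093  0.0364] point world [ 0.6003 -0.0042  0.2438] rel F in mockup mm [ -5.4104   3.9806 243.8278] force mock [-9.9924 -0.3942  4.2612] mom [ 0.033   1.3251 -0.1488] tcp [0.4922 0.0123 0.3846]
contact_force: [-6.1, 0.5, 5.6]
t 5.3167 rotvec todo deg [-0.2169 -0.2943  0.0312] point world [ 0.6014 -0.0042  0.2434] rel F in mockup mm [ -4.3136   4.1486 243.388 ] force mock [-6.1544 -0.4289  5.5776] mom [-0.0986  0.864  -0.1654] tcp [0.4936 0.0123 0.3844]
```

```bash
python3 -m creep '[[[3,-0.4,0.5,0,-0.3,0],[0,0,0,0,0,0]]]'|grep force; python3 -c "from h import *;status(-8.9,35)"
```

```text
contact_force: [-3.5, 0.8, 1.8]
t 5.4833 rotvec todo deg [-0.2285 -0.2323  0.0301] point world [ 0.6038 -0.0044  0.2435] rel F in mockup mm [ -1.8936   4.3206 243.4788] force mock [-3.5659  0.2909  1.8222] mom [ 0.0014  0.4828 -0.0588] tcp [0.4958 0.0121 0.3843]
```

```bash
python3 -m creep '[[[-6,1,0,0,0,0],[-3,0.5,15,0,-0.3,0],[0,0,20,0,0,0],[0,0,13,0,0,0],[0,0,0,0,0,0]]]'|grep force; python3 -c "from h import *;status(-8.9,35)"
python3 -m creep '[[[4,-0.6,0,0,0,0],[2,-0.3,0,0,0,0]]]'|grep force; python3 -c "from h import *;status(-8.9,35)"
```

```text
contact_force: [0.4, -0.2, 0.2]
t 5.9 rotvec todo deg [-0.2382 -0.08    0.0352] point world [ 0.5948 -0.0027  0.2917] rel F in mockup mm [-11.0165   4.6032 291.7383] force mock [ 0.3904 -0.1507  0.2376] mom [ 0.0767  0.3359 -0.0159] tcp [0.4865 0.0137 0.4323]
contact_force: [-0.2, 0.5, -0.2]
t 6.0667 rotvec todo deg [-0.2306 -0.0205  0.0351] point world [ 0.601  -0.0036  0.2916] rel F in mockup mm [ -4.792    4.7069 291.5637] force mock [-0.2699  0.4908 -0.2203] mom [ 0.0864  0.3597 -0.0639] tcp [0.4925 0.0129 0.432 ]
```

```bash
python3 -m creep '[[[2,-0.3,0,0,0,0]]]'|grep force; python3 -c "from h import *;status(-8.9,35)"
python3 -m creep '[[[1.5,-0.2,0,0,0,0]]]'|grep force; python3 -c "from h import *;status(-8.9,35)"
```

```text
contact_force: [-0.3, -0.1, -0.1]
t 6.15 rotvec todo deg [-0.2373 -0.0842  0.0358] point world [ 0.603  -0.0039  0.2906] rel F in mockup mm [ -2.7295   4.7048 290.6044] force mock [-0.2577 -0.095  -0.0803] mom [0.0937 0.3138 0.0165] tcp [0.4947 0.0126 0.4312]
contact_force: [-2.3, -0.6, 1.2]
t 6.2333 rotvec todo deg [-0.25   -0.2024  0.0343] point world [ 0.6044 -0.0041  0.2893] rel F in mockup mm [ -1.3509   4.7352 289.3326] force mock [-2.1874 -0.9091  1.1557] mom [0.0598 0.6649 0.0369] tcp [0.4963 0.0123 0.4301]
```

```bash
python3 -m creep '[[[-15,2,0,0,0,0],[-35,5,0,0,0,0],[-35,5,0,0,0,0],[-10,2,0,0,0,0],[0,0,0,0,0,0]]]'|grep -E 'force|pos'
python3 - <<'E'
from h import *
status(-8.9,35)
f=lambda i,s:cv2.resize(i,None,fx=s,fy=s,interpolation=cv2.INTER_CUBIC)
t=viewer.read_camera("top");s=viewer.read_camera("scene")
cv2.imwrite("pics/t2.png",t);cv2.imwrite("pics/s2.png",s)
c=np.zeros((590,800,3),np.uint8);A=f(t[205:280,230:430],4);B=f(s[170:240,280:440],4);c[:300,:800]=A;c[305:585,:640]=B
cv2.imwrite("pics/c2.png",np.clip(c*1.6,0,255).astype(np.uint8))
E
```

```text
tool_pos: [0.3996, 0.0262, 0.425]
contact_force: [0.6, -1.0, 0.8]
t 6.65 rotvec todo deg [-0.3103 -0.6837  0.0938] point world [0.5065 0.0098 0.2833] rel F in mockup mm [-100.2451    3.2915  283.3079] force mock [ 0.7406 -0.8676  0.7755] mom [ 0.056  0.366 -0.037] tcp [0.3996 0.0262 0.425 ]
```

View pics/c2.png

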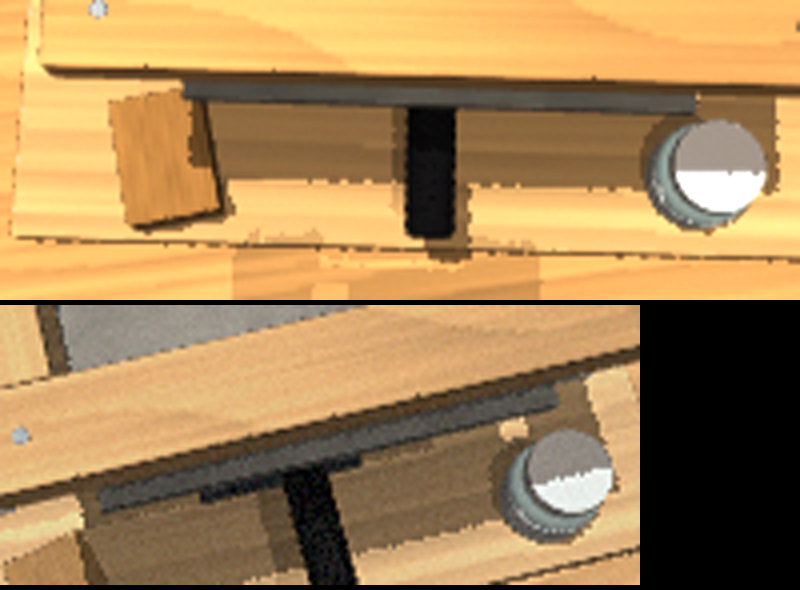

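The board's front face now shows as an even dark strip along the frame edge: (185–695, 80–113) in the top crop, about 20 px below the frame edge at both ends. The grip shows at x 407–457 with its end at row 236, which is full-image pixel (338, 264). The jar and carton have not moved. Next I'll find the lever angle by projecting the grip model.

Run:
```python
from h import *
X,Y,Z=frame(-8.9); F=np.array([.605,-.009,0])-.00137*X
ax=F+.12*X
for yo in(.0017,):
  for th in(0,.1,.2,.3,.4,.6,.8):
    p=ax-.044*X+yo*Y+.125*Z; a=.4-th; u=-np.cos(a)*X+np.sin(a)*Z; n=np.cross(u,Y)
    pts=[p+l*u+.013*(np.cos(t)*n+np.sin(t)*Y) for l in np.linspace(.048,.128,9) for t in np.linspace(0,6.28,60)]
    o=[]
    for c in("top","scene"):
        q=np.array([proj(c,x) for x in pts]); e=q[-60:]; i=q[:,1].argmax(); 
        b=q[:]; o+=[e.mean(0),q[i], (e[:,0].min(),e[:,0].max())]
    print(th,*o)
s=cv2.imread("pics/s2.png")
cv2.imwrite("pics/c3.png",np.clip(cv2.resize(np.hstack([s[200:255,330:400],cv2.imread("pics/t2.png")[220:275,303:373]]),None,fx=5.5,fy=5.5,interpolation=0)*2.,0,255).astype(np.uint8))
```

```text
0 [337.9044 257.0208] [338.2862 260.0197] (np.float64(331.4942881283796), np.float64(344.3313800693536)) [365.3297 234.6147] [363.0169 238.1427] (np.float64(359.58163907666153), np.float64(371.0675275005868))
0.1 [337.5936 259.7112] [337.9733 262.0697] (np.float64(331.2717843380313), np.float64(343.932445054402)) [365.2769 237.596 ] [362.8427 240.6087] (np.float64(359.6071280442559), np.float64(370.9492865777796))Traceback (most recent call last):
  File "<stdin>", line 10, in <module>
  File "h.py", line 15, in proj
    m=viewer.camera_model(n);T=m["pose"];c=T[:3,:3].T@(np.asarray(X)-T[:3,3])
ValueError: time passes only in moves, steps and waits
```

```bash
python3 - <<'E'
t=open('h.py').read()
t=t.replace('viewer.camera_model(n)','CM(n)').replace('def ray','import functools\n@functools.cache\ndef CM(n): return viewer.camera_model(n)\ndef ray',1)
open('h.py','w').write(t)
E
python3 - <<'E'
from h import *
X,Y,Z=frame(-8.9); F=np.array([.605,-.009,0])-.00137*X
ax=F+.12*X
for th in(0,.1,.2,.3,.4,.5,.6,.8):
    p=ax-.044*X+.0017*Y+.125*Z; a=.4-th; u=-np.cos(a)*X+np.sin(a)*Z; n=np.cross(u,Y)
    o=[]
    for c in("top","scene"):
        e=np.array([proj(c,p+.128*u+.013*(np.cos(t)*n+np.sin(t)*Y)) for t in np.linspace(0,6.28,60)])
        o+=[e[e[:,1].argmax()],e[:,0].min(),e[:,0].max()]
    print(th,*o)
s=cv2.imread("pics/s2.png")
cv2.imwrite("pics/c3.png",np.clip(cv2.resize(np.hstack([s[200:255,330:400],cv2.imread("pics/t2.png")[220:275,303:373]]),None,fx=5.5,fy=5.5,interpolation=0)*2.,0,255).astype(np.uint8))
E
```

```text
0 [338.2862 260.0197] 331.4942881283796 344.3313800693536 [363.0169 238.1427] 359.58163907666153 371.0675275005868
0.1 [337.9733 262.0697] 331.2717843380313 343.932445054402 [362.8427 240.6087] 359.6071280442559 370.9492865777796
0.2 [337.6734 263.4689] 331.06193466474 343.54027387254274 [362.0025 242.5202] 359.4634291476994 370.6632577814945
0.3 [337.3892 264.2296] 330.86671542853566 343.15929595365344 [360.659  243.8898] 359.1568213748344 370.22776309216334
0.4 [338.3732 264.3846] 330.68773406760965 342.7934268978857 [359.4214 244.7558] 358.7071444681352 369.6536338349499
0.5 [340.9633 264.2758] 330.5254730168284 342.4460530499418 [358.2033 245.1872] 358.1254808521379 368.9447630132314
0.6 [337.4108 264.3765] 330.38064165758686 342.12003654404134 [357.6145 245.2676] 357.4189018226928 368.11461303067625
0.8 [336.3228 262.9265] 330.1482949544534 341.54104262927973 [357.9122 244.4314] 355.68260719946346 366.1591313932687
```

View pics/c3.png

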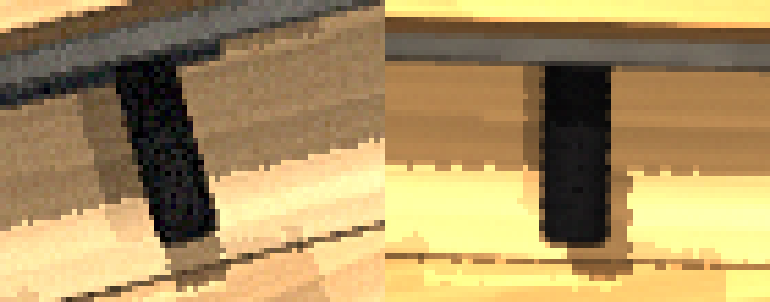

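The pixels fit a lever angle of about 0.35, so the grip is nearly level with its centre at z ≈ 0.13 m and y ≈ +1.7 mm. The wrist limit forces a smaller lean, so I'll use 25° and go to the handle.

```bash
python3 -m creep '[[[10,-1,0,0.8,4.6,0],[10,-1,-10,0.8,4.6,0],[15,-2,-20,0,0.3,0],[10,-2,-30,0,0,0],[8,-2,-30,0,0,0]]]'|grep -E 'force|pos'; python3 -c "from h import *; print(robot.observe()['qpos']);status(-8.9,25,off=(.159,0))"
```

```text
tool_pos: [0.4641, 0.0164, 0.3394]
contact_force: [1.2, -1.1, -0.6]
[-0.1276  0.2184  1.9474 -0.015   0.531  -1.5279]
t 7.1667 rotvec todo deg [-0.2631  0.5378  0.1436] point world [0.5318 0.0065 0.1959] rel F in mockup mm [-74.6931   4.0181 195.8585] force mock [ 1.3496 -0.8857 -0.6238] mom [0.0725 0.247  0.0288] tcp [0.4641 0.0164 0.3394]
```

```bash
python3 -m creep '[[[5,-3,-25,-0.2,0.5,0.1],[10,-2,-25,0,0,0],[15,-2,-12,0,0,0],[12,-2,-2,0,0,0],[0,0,0,0,0,0]]]'|grep -E 'force|pos'; python3 -c "from h import *; print(robot.observe()['qpos']);status(-8.9,25,off=(.159,0))"
```

```text
tool_pos: [0.5148, 0.0049, 0.2624]
contact_force: [-0.2, 0.2, 0.7]
[-0.1372  0.4224  1.9067 -0.0209  0.3843 -1.5324]
t 7.5833 rotvec todo deg [-0.1164 -0.4426  0.1401] point world [ 0.5801 -0.0053  0.1178] rel F in mockup mm [-25.1933  -0.2271 117.751 ] force mock [-0.1993  0.1543  0.6765] mom [0.052  0.2558 0.0245] tcp [0.5148 0.0049 0.2624]
```

```bash
python3 -m creep '[[[1,2,10,-0.1,-0.4,0.1],[0,0,0,0,0,0]]]'|grep -E 'force|pos'; python3 -m creep '[[[0,0,0,0,0,0],[0,0,0,0,0,0],[0,0,0,0,0,0],[0,0,0,0,0,0],[0,0,0,0,0,0]]]' 1 45;  python3 -c "from h import *; status(-8.9,25,off=(.159,0))"
```

```text
tool_pos: [0.5175, 0.0065, 0.2713]
contact_force: [0.8, -0.3, 0.1]
time: 8.17
tool_pos: [0.5168, 0.0071, 0.2745]
tool_rot: [3.141, 0.439, 2.986]
contact_force: [-0.2, 0.0, 1.6]
opening: 0.0628
t 8.1667 rotvec todo deg [0.0184 0.1717 0.0247] point world [ 0.5836 -0.0034  0.1306] rel F in mockup mm [-21.9643   2.2378 130.6141] force mock [-0.1778 -0.014   1.6103] mom [0.0725 0.3057 0.0225] tcp [0.5168 0.0071 0.2745]
```

```bash
python3 -m creep '[[[0,0,0,0,0,0],[0,0,0,0,0,0],[0,0,0,0,0,0],[0,0,0,0,0,0],[0,0,0,0,0,0]]]' ;  python3 -m creep '[[[0,0,0,0,0,0],[0,0,0,0,0,0],[0,0,0,0,0,0],[0,0,0,0,0,0]]]' ; python3 -c "from h import *; status(-8.9,25,off=(.159,0))"
```

```text
time: 8.58
tool_pos: [0.5164, 0.0072, 0.2751]
tool_rot: [3.141, 0.44, 2.986]
contact_force: [-0.7, -1.0, 0.0]
opening: 0.0294
time: 8.92
tool_pos: [0.5164, 0.0072, 0.275]
tool_rot: [3.141, 0.44, 2.986]
contact_force: [-0.2, 0.5, 1.1]
opening: 0.0248
t 8.9167 rotvec todo deg [0.0231 0.2147 0.0234] point world [ 0.5834 -0.0033  0.1312] rel F in mockup mm [-22.2481   2.2595 131.1936] force mock [-0.3083  0.448   1.0638] mom [ 0.0636  0.255  -0.0097] tcp [0.5164 0.0072 0.275 ]
```

```bash
python3 -m creep '[[[0,0,-10,0,0.2,0],[1,0,-10,0,0,0],[2,-0.3,-9.5,0,0,0],[3,-0.4,-9,0,0,0]]]'; python3 -c "from h import *;print(robot.observe()['qpos']); status(-8.9,25,off=(.159,0))"
```

```text
time: 9.25
tool_pos: [0.5226, 0.0063, 0.2378]
tool_rot: [-3.141, 0.443, 2.986]
contact_force: [-2.5, -0.9, 3.6]
opening: 0.0245
[-0.1317  0.475   1.9133 -0.0352  0.3111 -1.516 ]
t 9.25 rotvec todo deg [0.0903 0.3469 0.0128] point world [ 0.5898 -0.0043  0.0941] rel F in mockup mm [-15.6998   2.2782  94.1047] force mock [-2.3766 -1.2748  3.6453] mom [-0.1317  0.1006 -0.1338] tcp [0.5226 0.0063 0.2378]
```

```bash
python3 -m creep '[[[1.5,-0.2,-4,0,0.4,0],[1,-0.2,-3,0,0,0]]]'|grep force; python3 -c "from h import *;status(-8.9,25,off=(.159,0))"
```

```text
contact_force: [-35.3, 0.7, 49.8]
t 9.4167 rotvec todo deg [ 0.1514  0.2127 -0.029 ] point world [ 0.5917 -0.0045  0.0905] rel F in mockup mm [-13.8386   2.3527  90.5402] force mock [-35.0024  -4.7262  49.8111] mom [-0.4418  1.9209 -0.3522] tcp [0.5248 0.0062 0.2344]
```

```bash
python3 -m creep '[[[-3,0.5,9,0,0.2,0],[-2.6,0.4,11,0,0,0],[-1.1,0.2,11.5,0,0,0],[0,0,11.5,0,0,0],[1.5,-0.2,11.5,0,0,0]]]'|grep force; python3 -c "from h import *;status(-8.9,25,off=(.159,0))"
python3 -m creep '[[[2,-0.3,6,0,0,0],[0,0,0,0,0,0]]]'|grep force; python3 -c "from h import *;print(robot.observe()['qpos']);status(-8.9,25,off=(.159,0))"
```

```text
contact_force: [5.8, -0.6, -9.3]
t 9.8333 rotvec todo deg [ 0.0681 -0.4919 -0.0126] point world [ 0.5848 -0.0035  0.1412] rel F in mockup mm [-20.8319   2.2678 141.174 ] force mock [ 5.781   0.2575 -9.2688] mom [ 0.0874  0.3726 -0.0216] tcp [0.5196 0.007  0.2858]
contact_force: [3.1, -0.0, -2.0]
[-0.1308  0.3862  1.8575 -0.0269  0.4755 -1.5256]
t 10.0 rotvec todo deg [ 0.0198 -0.7912 -0.0038] point world [ 0.5857 -0.0037  0.1461] rel F in mockup mm [-19.8778   2.2589 146.1305] force mock [ 3.0344  0.4479 -1.9692] mom [ 0.0519  0.3231 -0.0211] tcp [0.5213 0.0067 0.2911]
```

```bash
python3 -m creep '[[[2,-0.3,8,0,-0.4,0],[2,-0.3,6,0,-0.4,0],[1.5,-0.2,4,0,0,0],[0,0,0,0,0,0]]]'|grep force; python3 -c "from h import *;print(robot.observe()['qpos']);status(-8.9,25,off=(.159,0))"
```

```text
contact_force: [0.6, -0.8, -2.9]
[-0.132   0.3707  1.8312 -0.0209  0.516  -1.5314]
t 10.3333 rotvec todo deg [-0.0715 -0.7094  0.0138] point world [ 0.59   -0.0044  0.1606] rel F in mockup mm [-15.562    2.2596 160.5799] force mock [ 0.742  -0.6851 -2.9217] mom [ 0.0774  1.0256 -0.0094] tcp [0.5254 0.0059 0.3055]
```

```bash
python3 -m creep '[[[1,-0.2,3,0,-0.4,0],[0,0,0,0,0,0]]]'|grep force; python3 -c "from h import *;status(-8.9,25,off=(.159,0)); cv2.imwrite('pics/s3.png',viewer.read_camera('scene'));cv2.imwrite('pics/t3.png',viewer.read_camera('top'))"
python3 -m creep '[[[0.5,-0.1,2,0,-0.2,0]]]'|grep force; python3 -c "from h import *;status(-8.9,25,off=(.159,0))"
```

```text
contact_force: [0.4, 0.4, -4.3]
t 10.5 rotvec todo deg [-0.0894 -0.4748  0.0121] point world [ 0.591  -0.0045  0.1632] rel F in mockup mm [-14.5549   2.2889 163.1533] force mock [ 0.3705  0.4258 -4.3039] mom [0.1172 0.8053 0.015 ] tcp [0.5258 0.0057 0.3078]
contact_force: [1.8, -2.2, -11.1]
t 10.6833 rotvec todo deg [-0.0929 -0.3392  0.0173] point world [ 0.5916 -0.0046  0.1647] rel F in mockup mm [-13.9203   2.2606 164.7336] force mock [  2.1205  -1.8924 -11.1317] mom [-0.0163  1.262  -0.1333] tcp [0.5261 0.0056 0.3092]
```

```bash
cat > q.py <<'E'
from h import *
status(-8.9,25,off=(.159,0))
E
python3 -m creep '[[[-2,0.3,-10,0,0,0],[-2.4,0.4,-10,0,0,0],[-1.5,0.2,-10,0,0,0],[0,0,-10,0,0,0],[1,-0.2,-10,0,0,0]]]'|grep force; python3 q.py
python3 -m creep '[[[2,-0.3,-10,0,0,0],[2.5,-0.4,-7,0,0.2,0],[0,0,0,0,0,0]]]'|grep force; python3 q.py
```

```text
contact_force: [-14.4, 0.0, 9.8]
t 11.1 rotvec todo deg [ 0.0981  0.6656 -0.0434] point world [ 0.588  -0.004   0.1257] rel F in mockup mm [-17.5328   2.2831 125.7364] force mock [-14.2093  -2.2008   9.8054] mom [-0.0974  1.3803 -0.2351] tcp [0.52   0.0066 0.269 ]
contact_force: [-6.3, -1.6, 1.1]
t 11.35 rotvec todo deg [ 0.1386  0.6583 -0.067 ] point world [ 0.5909 -0.0045  0.1114] rel F in mockup mm [-14.6601   2.3033 111.3869] force mock [-5.9652 -2.5702  1.119 ] mom [-0.1633  0.931  -0.155 ] tcp [0.5228 0.0062 0.2547]
```

```bash
python3 -m creep '[[[0,0,-8,0,0.6,0],[0,0,-7,0,0,0],[1,-0.2,-3,0,0,0],[0,0,0,0,0,0]]]'|grep force; python3 q.py
```

```text
contact_force: [-7.5, -1.7, 0.9]
t 11.6833 rotvec todo deg [ 0.257   0.9519 -0.078 ] point world [ 0.5938 -0.0049  0.1003] rel F in mockup mm [-11.6879   2.2768 100.312 ] force mock [-7.0972 -2.8541  0.8515] mom [-0.0857  1.0977 -0.1941] tcp [0.525  0.006  0.2432]
```

```bash
python3 -m creep '[[[-1,0.2,-6,0,0.6,0],[0,0,-4,0,0.3,0]]]'|grep force; python3 q.py;python3 -m creep '[[[0,0,-3,0,0.3,0]]]'|grep force; python3 q.py
```

```text
contact_force: [-11.4, 0.5, 5.3]
t 11.85 rotvec todo deg [ 0.3606  0.9634 -0.0828] point world [ 0.5953 -0.0052  0.0956] rel F in mockup mm [-10.1262   2.281   95.5801] force mock [-11.3862  -1.2545   5.3424] mom [-0.0003  1.097  -0.2282] tcp [0.5265 0.006  0.2385]
contact_force: [-9.5, -0.8, 6.8]
t 11.9333 rotvec todo deg [ 0.3918  0.9323 -0.0853] point world [ 0.5958 -0.0052  0.0945] rel F in mockup mm [-9.6525  2.286  94.462 ] force mock [-9.2884 -2.3069  6.8238] mom [-0.1304  0.8493 -0.1437] tcp [0.5271 0.006  0.2374]
```

```bash
python3 -c "from h import *;print(robot.observe()['qpos'])"; python3 -m creep '[[[0,0,-2,0.5,2,0],[0,0,-2,0.3,2,0]]]'|grep force; python3 -c "from h import *;print(robot.observe()['qpos'])"; python3 q.py
```

```text
[-0.1302  0.4811  1.9056 -0.0477  0.302  -1.5058]
contact_force: [2.9, -0.6, 6.3]
[-0.1327  0.4857  1.8708 -0.0253  0.3753 -1.5282]
t 12.1 rotvec todo deg [-0.1804 -1.5051 -0.0835] point world [ 0.5954 -0.0052  0.0949] rel F in mockup mm [-10.0268   2.2652  94.8593] force mock [ 2.9194 -0.13    6.2763] mom [-0.0298 -0.8918 -0.0239] tcp [0.5329 0.0046 0.2407]
```

```bash
sed -i 's/25,/23,/' q.py; python3 -m creep '[[[-3,0.5,9,0,0,0],[-2.6,0.4,11,0,0,0],[-1.5,0.2,11.5,0,0,0],[-0.5,0,11.5,0,0,0],[1,-0.2,11.5,0,0,0]]]'|grep force; python3 q.py
python3 -m creep '[[[1.5,-0.2,9,0,0,0],[1,-0.2,6,0,0,0],[0,0,0,0,0,0]]]'|grep force; python3 q.py
```

```text
contact_force: [11.0, -2.0, -12.2]
t 12.5167 rotvec todo deg [ 0.1736  1.0678 -0.0479] point world [ 0.5922 -0.0047  0.1545] rel F in mockup mm [-13.2623   2.2491 154.5319] force mock [ 11.1458  -0.2527 -12.2093] mom [-0.0467 -0.0996 -0.0166] tcp [0.5281 0.0053 0.2997]
contact_force: [-5.7, -0.3, 4.0]
t 12.7667 rotvec todo deg [ 0.1491  1.1326 -0.0047] point world [ 0.5958 -0.0053  0.1687] rel F in mockup mm [ -9.6768   2.2378 168.6623] force mock [-5.6259 -1.15    3.9965] mom [-0.1658  0.7348 -0.1675] tcp [0.5315 0.0047 0.3138]
```

```bash
python3 -m creep '[[[-2.5,0.4,-11,0,0.5,0],[-2.5,0.4,-11,0,0.5,0],[-1.5,0.2,-11,0,0.5,0],[-0.5,0,-11,0,0.5,0],[0.5,0,-11,0,0.5,0]]]'|grep force; python3 q.py
python3 -m creep '[[[1.5,-0.3,-11,0,0.3,0],[2,-0.4,-8,0,0.3,0]]]'|grep force; python3 q.py
python3 -m creep '[[[1,0,-3,0,0.3,0]]]'|grep force; python3 q.py
```

```text
contact_force: [-7.5, -1.7, 11.0]
t 13.1833 rotvec todo deg [ 0.4342  0.5908 -0.1025] point world [ 0.5898 -0.0043  0.1261] rel F in mockup mm [-15.797    2.3165 126.135 ] force mock [-7.1888 -2.8885 10.9966] mom [-0.2872  0.4696 -0.2788] tcp [0.5268 0.0063 0.2718]
contact_force: [-10.1, -0.1, 9.4]
t 13.35 rotvec todo deg [ 0.5081  0.467  -0.1367] point world [ 0.5925 -0.0047  0.1107] rel F in mockup mm [-13.0369   2.2963 110.7404] force mock [-10.0003  -1.7175   9.385 ] mom [-0.012   0.8581 -0.1733] tcp [0.5299 0.006  0.2565]
contact_force: [-9.5, -2.0, 8.7]
t 13.4333 rotvec todo deg [ 0.5405  0.3348 -0.1467] point world [ 0.5929 -0.0047  0.1088] rel F in mockup mm [-12.5702   2.3629 108.8127] force mock [-9.0318 -3.4135  8.7431] mom [-0.4506  0.7846 -0.341 ] tcp [0.5307 0.0061 0.2547]
```

```bash
python3 -m creep '[[[0,0,-10,0.2,0.5,0],[0.5,0,-8,0.2,0.3,-0.1]]]'|grep force; python3 q.py
python3 -m creep '[[[0.5,0,-5,0,0.3,0]]]'|grep force; python3 q.py; python3 -m creep '[[[0.5,0,-4,0,0.3,0]]]'|grep force; python3 q.py
```

```text
contact_force: [-7.6, -3.5, 9.0]
t 13.6 rotvec todo deg [ 0.3491  0.5586 -0.0664] point world [ 0.5963 -0.0053  0.0971] rel F in mockup mm [-9.1922  2.3518 97.0535] force mock [-6.9861 -4.6792  8.9559] mom [-0.7742  0.4087 -0.4062] tcp [0.5335 0.0052 0.2427]
contact_force: [-28.0, 3.4, 40.9]
t 13.6833 rotvec todo deg [ 0.3989  0.617  -0.0645] point world [ 0.5972 -0.0055  0.095 ] rel F in mockup mm [-8.2101  2.2824 94.9756] force mock [-28.1548  -1.0121  40.8841] mom [ 0.2336  1.6021 -0.0101] tcp [0.5343 0.0051 0.2406]
contact_force: [-31.8, 1.4, 42.8]
t 13.7667 rotvec todo deg [ 0.4556  0.6328 -0.0784] point world [ 0.5974 -0.0054  0.0948] rel F in mockup mm [-8.0323  2.3412 94.8299] force mock [-31.6785  -3.5295  42.8197] mom [-0.2749  2.0251 -0.3883] tcp [0.5344 0.0052 0.2404]
```

```bash
python3 -m creep '[[[-3.5,0.5,9,0.2,0.3,0],[-3,0.4,11,0,0,0],[-1.8,0.2,11.5,0,0,0],[-0.8,0.1,11.5,0,0,0],[0.5,0,11.5,0,-0.3,0]]]'|grep force; python3 q.py
python3 -m creep '[[[1,-0.2,9,0,-0.3,0],[1,-0.2,6,0,-0.3,0],[0,0,0,0,0,0]]]'|grep force; python3 q.py
```

```text
contact_force: [10.9, -4.1, -13.7]
t 14.1833 rotvec todo deg [ 0.4363  1.7309 -0.0685] point world [ 0.5933 -0.0048  0.1576] rel F in mockup mm [-12.187    2.3194 157.5795] force mock [ 11.4132  -2.4056 -13.7195] mom [-0.4607 -0.1698 -0.2385] tcp [0.5275 0.0058 0.3019]
contact_force: [-2.7, -1.2, 3.8]
t 14.4333 rotvec todo deg [ 0.3808  2.0829 -0.0148] point world [ 0.5961 -0.0053  0.1701] rel F in mockup mm [ -9.3854   2.2667 170.0957] force mock [-2.4768 -1.6068  3.8389] mom [-0.1059  0.2697 -0.0418] tcp [0.5294 0.0053 0.3141]
```

```bash
python3 -m creep '[[[0,0,0,0,0,0],[0,0,0,0,0,0],[0,0,0,0,0,0],[0,0,0,0,0,0],[0,0,0,0,0,0]]]' -1|grep -E "force|open"
python3 -m creep '[[[-10,1.5,0,0,0,0],[-20,3,0,0,0,0],[-25,4,0,0,0,0],[-25,4,10,0,0,0],[0,0,25,0,0,0]]]'|grep -E "force|open|pos"; python3 q.py
python3 - <<'E'
from h import *
t=viewer.read_camera("top");s=viewer.read_camera("scene")
cv2.imwrite("pics/t4.png",t);cv2.imwrite("pics/s4.png",s)
f=lambda i,s:cv2.resize(i,None,fx=s,fy=s,interpolation=cv2.INTER_CUBIC)
c=np.zeros((590,800,3),np.uint8);A=f(t[205:280,230:430],4);B=f(s[170:240,280:440],4);c[:300,:800]=A;c[305:585,:640]=B
cv2.imwrite("pics/c4.png",np.clip(c*1.6,0,255).astype(np.uint8))
E
```

```text
contact_force: [-0.3, 0.6, -0.3]
opening: 0.0539
tool_pos: [0.447, 0.0187, 0.3525]
contact_force: [0.8, -0.5, -1.0]
opening: 0.087
t 15.2667 rotvec todo deg [ 0.4467  2.711  -0.046 ] point world [0.5153 0.008  0.2093] rel F in mockup mm [-91.2797   2.9226 209.296 ] force mock [ 0.8814 -0.3412 -0.9909] mom [0.025  0.2164 0.0389] tcp [0.447  0.0187 0.3525]
```

View pics/c4.png

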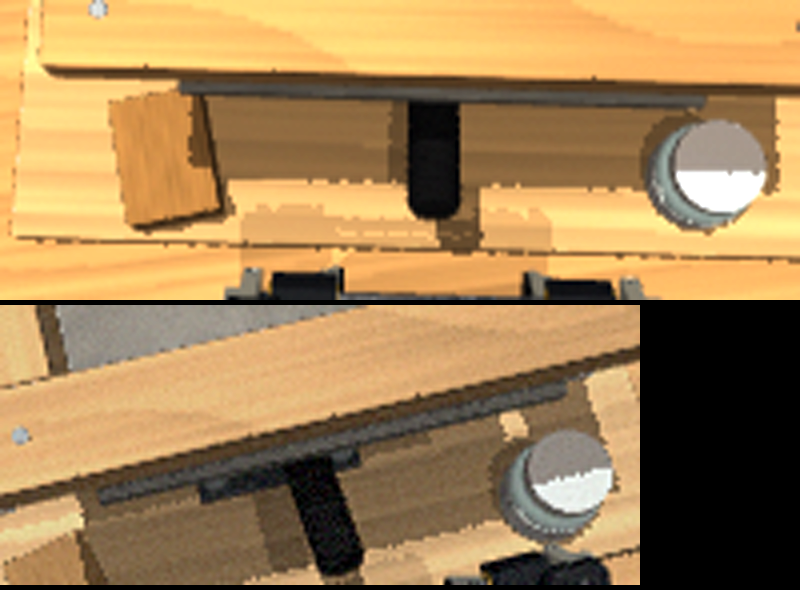

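The board has risen: the strip is thinner (~13 px against ~20 px) and still parallel to the frame edge, and the handle is up with its end at (433, 215). I'll compare the shift of the strip's lower corners with predictions to count teeth.

Run:
```python
from h import *
X,Y,Z=frame(-8.9); F=np.array([.605,-.009,0])-.00137*X
for r in(0,9,18,27,36):
    o=[]
    for c in("top","scene"):
        L=proj(c,F+.12*Y+(.238+r/1e3)*Z-.0005*X);R=proj(c,F-.12*Y+(.238+r/1e3)*Z-.0005*X);M=(L+R)/2
        o+=[M,np.linalg.norm(R-L)]
    print(r,*o)
# vertical gray profiles: mean-normal shift of board bottom edge between t2/t4 via subpixel edge along the lines
for n in("t","s"):
    a,b=[cv2.cvtColor(cv2.imread(f"pics/{n}{k}.png"),6).astype(float) for k in(2,4)]
    cols=range(300,325) if n=="t" else range(385,400)
    for im in(a,b):
        e=[]
        for u in cols:
            p=im[215:240,u] if n=="t" else im[180:225,u]
            g=np.diff(p); i=g[2:].argmax()+2
            e.append(np.round(p[max(0,i-4):i+4]).astype(int))
        print(n,[list(map(int,x)) for x in e[::12]],)
```

```text
0 [340.7486 231.846 ] 127.03145253941214 [363.3152 209.0561] 116.01336041661733
9 [341.012  231.0822] 128.60318256596722 [363.7645 207.877 ] 117.3382462769733
18 [341.2821 230.2992] 130.21429312557046 [364.2242 206.6703] 118.69374756582576
27 [341.559  229.4963] 131.86628304559042 [364.6945 205.435 ] 120.08093807417795
36 [341.8431 228.6728] 133.56072819146794 [365.1759 204.1702] 121.50094241260166
t [[45, 46, 47, 44, 34, 69, 70, 69], [51, 50, 48, 35, 50, 70, 68, 68], [50, 49, 51, 50, 44, 70, 68, 67]]
t [[41, 47, 45, 40, 49, 67, 71, 70], [40, 46, 51, 51, 35, 65, 68, 71], [37, 39, 51, 47, 35, 55, 66, 70]]
s [[55, 58, 51, 46, 32, 55, 58, 75], [48, 53, 52, 50, 34, 63, 77, 70]]
s [[37, 37, 55, 55, 55, 74, 73, 67], [32, 51, 53, 49, 37, 74, 69, 70]]
```

```bash
cat > edge.py <<'E'
from h import *
X,Y,Z=frame(-8.9); F=np.array([.605,-.009,0])-.00187*X
def edge(n,im):
    # bottom front edge: for points along the board's edge, last dark row vs rise, searched along rise direction
    g=cv2.GaussianBlur(cv2.cvtColor(im,6),(3,3),0.6).astype(np.float32); R=np.arange(-8,50,.5)
    H=[]
    P=[]
    for y in np.r_[np.linspace(-.105,-.06,25),np.linspace(.06,.09,15)]:
        q=np.array([proj(n,F+y*Y+(.238+r/1e3)*Z) for r in R],np.float32)
        P.append(cv2.remap(g,q[None,:,0],q[None,:,1],1)[0])
    P=np.median(P,0); d=P[:-4]-P[4:]
    return np.round(R[d.argmax()]+1,1), d.max()
if __name__=="__main__":
    for k in(2,4):
        print(k,edge("top",cv2.imread(f"pics/t{k}.png")),edge("scene",cv2.imread(f"pics/s{k}.png")))
E
python3 edge.py
```

```text
2 (np.float64(6.5), np.float32(2.6679688)) (np.float64(2.0), np.float32(4.586914))
4 (np.float64(19.0), np.float32(2.9638672)) (np.float64(20.0), np.float32(4.489258))
```

```bash
sed -i 's/    P=np.median(P,0); d=/    P=np.mean(P,0); print(n,P[::4].astype(int)); d=/' edge.py; python3 edge.py
```

```text
top [61 59 58 55 53 50 48 47 45 44 44 45 46 46 47 48 48 49 49 49 50 50 50 50
 50 50 49 49 48]
scene [69 68 66 63 60 56 52 48 45 42 41 41 42 44 46 47 48 49 49 50 50 50 50 50
 50 50 49 48 47]
2 (np.float64(-1.0), np.float32(2.5957031)) (np.float64(4.0), np.float32(4.095188))
top [67 67 67 67 66 65 64 63 62 60 58 56 53 50 48 46 44 44 44 44 44 45 46 47
 47 48 48 48 48]
scene [72 71 71 70 70 70 69 68 68 67 66 64 61 57 53 49 45 42 41 40 41 43 45 47
 48 49 49 49 48]
4 (np.float64(19.0), np.float32(2.6933594)) (np.float64(20.0), np.float32(4.2374268))
```

The edge profiles shift by about 17 mm, so two teeth are taken; the first stroke, started at mid-travel, evidently did not count. I'll probe the top of the frame with the fingertips to get the gap.

```bash
cat > p.py <<'E'
from h import *
status(-8.9,25,off=(.178,-.0095))
E
python3 -m creep '[[[0,0,38,0,1,0],[0,0,38,0,1,0],[0,0,38,0,0.5,0],[5,0,38,0,0,0],[38,-6,0,0,0,0]]]'|grep -E "force|pos"; python3 p.py
python3 -m creep '[[[38,-6,0,0,0,0],[25,-4,0,0,0,0],[0,0,0,0,0,0]]]'|grep -E "force|pos"; python3 p.py
```

```text
tool_pos: [0.49, 0.0132, 0.5197]
contact_force: [2.0, 0.8, 2.5]
t 15.7833 rotvec todo deg [ 0.2838 -0.653  -0.1024] point world [0.5539 0.0022 0.3537] rel F in mockup mm [-52.1961   3.1323 353.7236] force mock [1.8456 1.1308 2.4577] mom [ 0.0211  0.0782 -0.0269] tcp [0.49   0.0132 0.5197]
tool_pos: [0.5591, 0.002, 0.5242]
contact_force: [-1.5, -0.8, -0.2]
t 16.0333 rotvec todo deg [ 0.3994  0.1697 -0.0801] point world [ 0.6254 -0.0094  0.3592] rel F in mockup mm [ 20.2159   2.8018 359.1502] force mock [-1.3325 -1.0638 -0.2429] mom [0.0795 0.3303 0.0303] tcp [0.5591 0.002  0.5242]
```

```bash
python3 -m creep '[[[0,0,-15,0.3,0,0],[0,0,-15,0,0,0],[0,0,-6,0,0,0],[0,0,-2,0,0,0]]]'|grep -E "force"; python3 p.py
python3 -m creep '[[[0,0,-2.5,0,0,0]]]'|grep -E "force"; python3 p.py
python3 -m creep '[[[0,0,-2,0,0,0]]]'|grep -E "force"; python3 p.py
```

```text
contact_force: [-3.4, 0.5, 11.1]
t 16.3667 rotvec todo deg [ 0.1258  0.4834 -0.0462] point world [ 0.6283 -0.0091  0.3206] rel F in mockup mm [ 23.0083   3.5245 320.5677] force mock [-3.4271 -0.0355 11.1162] mom [0.049  0.0321 0.0349] tcp [0.5611 0.0015 0.4853]
contact_force: [-11.1, 0.6, 18.7]
t 16.45 rotvec todo deg [ 0.1622  0.6938 -0.05  ] point world [ 0.6286 -0.0091  0.3203] rel F in mockup mm [ 23.348    3.5441 320.3141] force mock [-11.1029  -1.1103  18.706 ] mom [ 0.0046  0.8207 -0.0302] tcp [0.5608 0.0016 0.4848]
contact_force: [-5.5, 0.4, 6.4]
t 16.5333 rotvec todo deg [ 0.2022  0.8845 -0.0604] point world [ 0.6286 -0.0091  0.3208] rel F in mockup mm [ 23.3284   3.5804 320.7606] force mock [-5.5223 -0.501   6.388 ] mom [ 0.0578  0.6811 -0.0315] tcp [0.5602 0.0017 0.485 ]
```

The touch puts the frame top at about 0.320 m, so the underside is near 0.288–0.290 m and the gap about 38–40 mm. The board's stopping height in the pictures will settle that. Back to the handle.

```bash
python3 -m creep '[[[0,0,30,0.2,0.9,0],[-38,6,10,0,0,0],[-38,6,0,0,0,0],[-28,5,-25,0,0,0],[0,0,-38,0,0,0]]]'|grep -E "force|pos"
python3 -m creep '[[[0,0,-38,0,0,0],[0,0,-38,0,0,0],[0,0,-35,0,0,0],[0,0,0,0,0,0]]]'|grep -E "force|pos"; python3 q.py
```

```text
tool_pos: [0.4541, 0.019, 0.4723]
contact_force: [1.9, 0.8, -0.2]
tool_pos: [0.4482, 0.0203, 0.3578]
contact_force: [-1.8, 0.3, -1.5]
t 17.2833 rotvec todo deg [ 0.508   3.4762 -0.1169] point world [0.5184 0.0095 0.2156] rel F in mockup mm [-88.4619   4.893  215.5567] force mock [-1.8417  0.0636 -1.4638] mom [ 0.0614  0.3571 -0.0418] tcp [0.4482 0.0203 0.3578]
```

```bash
python3 -m creep '[[[8,-4,-18,0.5,3.4,0],[15,-3,-18,0,0,0],[20,-3,-6,0,0,0],[20,-3,0,0,0,0],[5,-1,0,0,0,0]]]'|grep -E "force|pos"; python3 -m creep '[[[0,0,0,0,0,0]]]'|grep force; python3 q.py
```

```text
tool_pos: [0.5198, 0.0061, 0.3222]
contact_force: [-0.3, -0.3, 0.4]
contact_force: [-0.0, 0.5, 0.2]
t 17.7833 rotvec todo deg [ 0.0664  0.5061 -0.193 ] point world [ 0.5838 -0.0037  0.178 ] rel F in mockup mm [-21.7642   1.9337 178.0236] force mock [-0.1179  0.4666  0.2023] mom [0.0678 0.2685 0.0306] tcp [0.5211 0.0058 0.3238]
```

```bash
python3 -m creep '[[[-1,0,-10,0,0.5,-0.1],[0,0,0,0,0,0],[0,0,0,0,0,0],[0,0,0,0,0,0],[0,0,0,0,0,0]]]' 1 60|grep -E "force|pos"; python3 -m creep '[[[0,0,0,0,0,0],[0,0,0,0,0,0],[0,0,0,0,0,0],[0,0,0,0,0,0],[0,0,0,0,0,0]]]'|grep -E "force|open"; python3 -m creep '[[[0,0,0,0,0,0],[0,0,0,0,0,0]]]'|grep -E "force|open";python3 q.py
```

```text
tool_pos: [0.5181, 0.0064, 0.3167]
contact_force: [1.1, -0.6, -0.2]
contact_force: [-0.0, 0.1, -0.4]
opening: 0.0296
contact_force: [-0.6, -1.3, 1.2]
opening: 0.0249
t 18.7833 rotvec todo deg [ 0.0654  0.1945 -0.1282] point world [ 0.5793 -0.0027  0.1713] rel F in mockup mm [-26.4047   2.2589 171.2517] force mock [-0.3502 -1.3445  1.1749] mom [-0.1713  0.2214 -0.1674] tcp [0.5174 0.007  0.3174]
```

```bash
python3 -m creep '[[[-3.5,0.5,-11,0,0.3,0],[-3,0.5,-12,0,0.3,0],[-2,0.3,-12,0,0.3,0],[-1,0.1,-12,0,0.3,0],[0.3,0,-12,0,0.3,0]]]'|grep force; python3 q.py
python3 -m creep '[[[1,-0.3,-12,0,0.3,0],[1.5,-0.4,-10,0,0.3,0],[2,-0.3,-7,0,0.3,0]]]'|grep force; python3 q.py
```

```text
contact_force: [-5.4, 0.0, 8.7]
t 19.2 rotvec todo deg [ 0.2186 -0.1642 -0.1733] point world [ 0.5705 -0.0013  0.1191] rel F in mockup mm [-35.2708   2.28   119.1491] force mock [-5.3865 -0.8006  8.6745] mom [-0.0088 -0.0459 -0.0553] tcp [0.5095 0.0087 0.2656]
contact_force: [-4.9, 1.7, 8.8]
t 19.45 rotvec todo deg [ 0.2607 -0.5419 -0.1936] point world [ 0.575  -0.002   0.0919] rel F in mockup mm [-30.7273   2.278   91.8938] force mock [-5.1069  0.9329  8.8058] mom [ 0.0157  0.0666 -0.093 ] tcp [0.515  0.0081 0.2388]
```

```bash
python3 -m creep '[[[1,-0.2,-4,0,0,0]]]'|grep force; python3 q.py; python3 -m creep '[[[0.5,-0.1,-2,0,0,0]]]'|grep force; python3 q.py
```

```text
contact_force: [-5.8, 0.9, 7.3]
t 19.5333 rotvec todo deg [ 0.2659 -0.5077 -0.1935] point world [ 0.5762 -0.0022  0.0881] rel F in mockup mm [-29.5136   2.2834  88.055 ] force mock [-5.8348  0.0185  7.288 ] mom [-0.0709  0.1923 -0.1595] tcp [0.5161 0.0079 0.2349]
contact_force: [-6.1, 0.4, 7.2]
t 19.6167 rotvec todo deg [ 0.2722 -0.4693 -0.1937] point world [ 0.5769 -0.0023  0.0863] rel F in mockup mm [-28.8486   2.286   86.2948] force mock [-6.0436 -0.5545  7.246 ] mom [ 0.0168  0.1666 -0.1211] tcp [0.5166 0.0078 0.2331]
```

```bash
python3 -m creep '[[[-3.5,0.5,11,0,0,0],[-2.5,0.4,12,0,-0.3,0],[-1.5,0.2,12,0,-0.3,0],[-0.5,0.1,12,0,-0.3,0],[0.7,0,12,0,-0.3,0]]]'|grep force; python3 q.py
python3 -m creep '[[[2,-0.3,12,0,0,0],[2.5,-0.4,10,0,0,0],[2,-0.3,4,0,0,0],[0,0,0,0,0,0]]]'|grep force; python3 q.py
```

```text
contact_force: [11.4, -2.9, -10.6]
t 20.0333 rotvec todo deg [ 0.2513  0.5125 -0.1709] point world [ 0.5716 -0.0014  0.1475] rel F in mockup mm [-34.2067   2.2944 147.5289] force mock [ 11.6648  -1.1144 -10.5899] mom [-0.1934 -0.1669 -0.0895] tcp [0.5088 0.0086 0.2933]
contact_force: [7.3, 1.2, -0.9]
t 20.3667 rotvec todo deg [ 0.121   0.2394 -0.0961] point world [ 0.5776 -0.0025  0.1724] rel F in mockup mm [-28.0468   2.2284 172.3513] force mock [ 7.0063  2.2834 -0.9205] mom [ 0.0506 -0.6217  0.0096] tcp [0.5156 0.0074 0.3184]
```

```bash
cat > v.py <<'E'
import sys; from h import *; import edge
k=sys.argv[1]
for n in("top","scene"):
    im=viewer.read_camera(n); cv2.imwrite(f"pics/{n[0]}{k}.png",im); print(edge.edge(n,im))
E
python3 v.py 5
```

```text
top [66 67 67 67 66 66 66 66 65 65 64 63 62 60 59 56 54 51 49 47 44 43 43 43
 44 44 45 46 46]
(np.float64(24.5), np.float32(2.6575203))
scene [71 71 71 71 70 69 69 68 68 67 67 66 65 64 63 61 59 56 52 48 45 42 39 39
 40 42 44 45 46]
(np.float64(29.0), np.float32(3.9327888))
```

Vision works with the gripper in place: the board is up about another 9 mm, at 3 teeth. Fourth stroke:

```bash
python3 -m creep '[[[-4.5,0.6,-11,0,0.3,0],[-3.2,0.5,-12,0,0.3,0],[-2.2,0.3,-12,0,0.3,0],[-1,0.1,-12,0,0.3,0],[0.2,0,-12,0,0.3,0]]]'|grep force; python3 q.py
python3 -m creep '[[[1,-0.3,-12,0,0.3,0],[1.5,-0.4,-10,0,0.3,0],[2,-0.3,-8,0,0.3,0],[1.5,-0.2,-5,0,0,0]]]'|grep force; python3 q.py
```

```text
contact_force: [-6.3, 0.2, 10.2]
t 20.8833 rotvec todo deg [ 0.289   0.2431 -0.1421] point world [ 0.5679 -0.0009  0.1254] rel F in mockup mm [-37.9137   2.2685 125.4487] force mock [-6.2569 -0.8116 10.2233] mom [-0.0854 -0.0105 -0.0741] tcp [0.5059 0.0093 0.2715]
contact_force: [-7.9, 0.3, 7.3]
t 21.2167 rotvec todo deg [ 0.339  -0.1706 -0.1809] point world [ 0.5714 -0.0014  0.0964] rel F in mockup mm [-34.3551   2.3022  96.4387] force mock [-7.8793 -0.9527  7.3415] mom [-0.1309  0.5416 -0.1987] tcp [0.5104 0.0089 0.2429]
```

```bash
python3 -m creep '[[[1.5,-0.2,-8,0,0,0],[1.5,-0.2,-5,0,0,0]]]'|grep force; python3 q.py; python3 -m creep '[[[1,-0.1,-2,0,0,0]]]'|grep force; python3 q.py
```

```text
contact_force: [-7.1, 1.2, 7.2]
t 21.3833 rotvec todo deg [ 0.3779  0.0137 -0.1815] point world [ 0.5742 -0.0019  0.0868] rel F in mockup mm [-31.5416   2.2669  86.8298] force mock [-7.2202  0.0612  7.1808] mom [ 0.0034  0.4163 -0.1287] tcp [0.5127 0.0085 0.2331]
contact_force: [-7.7, 0.7, 6.7]
t 21.4667 rotvec todo deg [ 0.3812  0.0077 -0.1782] point world [ 0.5745 -0.0019  0.0859] rel F in mockup mm [-31.1816   2.2762  85.9148] force mock [-7.7144 -0.4831  6.6942] mom [ 0.0899  0.4511 -0.1321] tcp [0.5131 0.0085 0.2322]
```

```bash
python3 -m creep '[[[-3.5,0.5,11,0,0,0],[-2.5,0.4,12,0,-0.3,0],[-1.2,0.2,12,0,-0.3,0],[-0.2,0.1,12,0,-0.3,0],[1,0,12,0,-0.3,0]]]'|grep force; python3 q.py
python3 -m creep '[[[2.5,-0.3,12,0,0,0],[3,-0.4,10,0,0,0],[2.5,-0.3,4,0,0,0],[0,0,0,0,0,0]]]'|grep force; python3 q.py; python3 v.py 6
```

```text
contact_force: [10.1, -2.4, -11.7]
t 21.8833 rotvec todo deg [ 0.3907  1.1364 -0.1521] point world [ 0.5699 -0.0012  0.1497] rel F in mockup mm [-35.9023   2.2839 149.7256] force mock [ 10.3252  -0.7965 -11.7124] mom [-0.1451 -0.1566 -0.0541] tcp [0.5056 0.0092 0.2948]
contact_force: [5.8, -0.6, -0.5]
t 22.2167 rotvec todo deg [ 0.2275  0.5598 -0.0643] point world [ 0.5759 -0.0022  0.1726] rel F in mockup mm [-29.8104   2.2436 172.6289] force mock [ 5.8344  0.2795 -0.5162] mom [ 0.1278 -0.9004  0.0192] tcp [0.5131 0.008  0.3183]
top [67 67 67 67 67 66 66 66 66 65 65 65 64 64 63 63 62 61 60 58 56 54 51 49
 46 44 43 42 42]
(np.float64(34.5), np.float32(2.771656))
scene [71 71 70 70 70 70 70 69 68 68 67 66 65 65 64 64 63 63 63 61 60 57 54 50
 46 43 40 39 38]
(np.float64(37.5), np.float32(3.9691162))
```

Four teeth, still rising the full 9 mm. Fifth stroke:

```bash
sed -i 's/-8,50,.5/-8,64,.5/' edge.py; python3 -m creep '[[[-4.5,0.6,-11,0.1,0.5,0],[-3.2,0.5,-12,0,0.3,0],[-2,0.3,-12,0,0.3,0],[-0.8,0.1,-12,0,0.3,0],[0.2,0,-12,0,0.3,0]]]'|grep force; python3 q.py
python3 -m creep '[[[1.2,-0.3,-12,0.1,0.3,0],[1.8,-0.4,-12,0,0.3,0],[2.3,-0.3,-12,0,0.3,0],[2,-0.2,-5,0,0,0]]]'|grep force; python3 q.py
```

```text
contact_force: [-5.3, 0.8, 10.4]
t 22.7333 rotvec todo deg [ 0.315   0.3733 -0.1137] point world [ 0.5658 -0.0006  0.1241] rel F in mockup mm [-40.0461   2.2773 124.1078] force mock [-5.3597 -0.0517 10.4481] mom [-0.0709 -0.1792 -0.0262] tcp [0.5034 0.0097 0.27  ]
contact_force: [-10.8, -1.2, 9.1]
t 23.0667 rotvec todo deg [ 0.3118  0.1011 -0.1549] point world [ 0.571  -0.0013  0.0885] rel F in mockup mm [-34.7711   2.2985  88.5408] force mock [-10.5201  -2.8394   9.095 ] mom [-0.2473  0.6949 -0.262 ] tcp [0.5093 0.0089 0.2347]
```

```bash
python3 -m creep '[[[1.5,-0.2,-4,0,0,0]]]'|grep force; python3 q.py; python3 -m creep '[[[-2.5,0.5,11,0,0,0],[-1.8,0.3,12,0,-0.3,0],[-1,0.2,12,0,-0.3,0],[0,0.1,12,0,-0.3,0],[1.3,-0.1,12,0,-0.3,0]]]'|grep force; python3 q.py
python3 -m creep '[[[2.8,-0.3,12,0,0,0],[3.3,-0.4,10,0,0,0],[2.5,-0.3,4,0,0,0],[0,0,0,0,0,0]]]'|grep force; python3 q.py; python3 v.py 7
```

```text
contact_force: [-6.4, 0.5, 9.6]
t 23.15 rotvec todo deg [ 0.3227  0.1274 -0.1562] point world [ 0.5719 -0.0015  0.0856] rel F in mockup mm [-33.8482   2.2567  85.5575] force mock [-6.4133 -0.4915  9.5987] mom [-0.0928  0.1841 -0.1041] tcp [0.5102 0.0087 0.2317]
contact_force: [9.3, -1.2, -9.8]
t 23.5667 rotvec todo deg [ 0.3079  1.0281 -0.1384] point world [ 0.5675 -0.0008  0.1474] rel F in mockup mm [-38.2741   2.2874 147.3856] force mock [ 9.3404  0.2823 -9.8354] mom [-0.0813 -0.0785 -0.0331] tcp [0.5035 0.0094 0.2926]
contact_force: [11.0, -0.4, -6.6]
t 23.9 rotvec todo deg [ 0.2072  0.6686 -0.0863] point world [ 0.5742 -0.0019  0.1724] rel F in mockup mm [-31.57     2.231  172.4492] force mock [10.8996  1.3392 -6.5793] mom [ 0.1411 -0.822   0.0682] tcp [0.5111 0.0081 0.318 ]
top [67 67 67 67 66 66 66 66 65 65 65 65 65 65 65 65 65 65 65 64 64 63 61 59
 57 54 51 48 45 43 42 41 40 40 40 39]
(np.float64(43.0), np.float32(3.275219))
scene [70 70 70 70 70 70 70 70 69 69 68 67 66 65 64 63 62 62 62 62 62 61 60 58
 56 52 48 44 41 38 37 36 37 38 39 40]
(np.float64(44.0), np.float32(4.08342))
```

Bearing has begun: the fifth tooth raised the board only about 6 mm, so the gap is about 41–42 mm. A sixth tooth gives about 12–13 mm of squeeze, which is half.

```bash
python3 -m creep '[[[-3.5,0.5,-11,0.1,0.5,0],[-2.8,0.5,-12,0,0.3,0],[-1.7,0.3,-12,0,0.3,0],[-0.5,0.1,-12,0,0.3,0],[0.6,0,-12,0,0.3,0]]]'|grep force; python3 q.py
python3 -m creep '[[[1.6,-0.3,-12,0.1,0.3,0],[2.2,-0.4,-12,0,0.3,0],[2.7,-0.3,-12,0,0.3,0],[2,-0.2,-5,0,0,0]]]'|grep force; python3 q.py
```

```text
contact_force: [-7.4, -0.8, 14.1]
t 24.4167 rotvec todo deg [ 0.2864  0.2846 -0.1442] point world [ 0.5644 -0.0003  0.1229] rel F in mockup mm [-41.4729   2.3014 122.8948] force mock [-7.1483 -1.9291 14.0656] mom [-0.1551  0.0051 -0.1773] tcp [0.5023 0.0099 0.2689]
contact_force: [-10.0, -1.2, 10.1]
t 24.75 rotvec todo deg [ 0.2838 -0.0355 -0.1834] point world [ 0.5696 -0.0011  0.0873] rel F in mockup mm [-36.1889   2.3292  87.3359] force mock [-9.7398 -2.7035 10.1091] mom [-0.257   0.5912 -0.2333] tcp [0.5083 0.009  0.2337]
```

```bash
python3 -m creep '[[[1.5,-0.2,-4,0,0,0]]]'|grep force; python3 q.py; python3 -m creep '[[[-2.3,0.5,11,0,0,0],[-1.6,0.3,12,0,-0.3,0],[-0.8,0.2,12,0,-0.3,0],[0.2,0.1,12,0,-0.3,0],[1.5,-0.1,12,0,-0.3,0]]]'|grep force; python3 q.py
python3 -m creep '[[[3,-0.3,12,0,0,0],[3.3,-0.4,8,0,0,0],[0,0,0,0,0,0]]]'|grep force; python3 q.py; python3 v.py 8
```

```text
contact_force: [-7.4, 0.3, 11.0]
t 24.8333 rotvec todo deg [ 0.2972  0.0178 -0.1848] point world [ 0.5705 -0.0013  0.0845] rel F in mockup mm [-35.2814   2.2773  84.5169] force mock [-7.394  -0.9014 11.0273] mom [-0.0625  0.1346 -0.0955] tcp [0.509  0.0089 0.2308]
contact_force: [9.4, -2.7, -10.2]
t 25.25 rotvec todo deg [ 0.2881  0.9474 -0.1591] point world [ 0.5667 -0.0007  0.1463] rel F in mockup mm [-39.1557   2.3006 146.319 ] force mock [  9.6943  -1.2496 -10.2036] mom [-0.1347  0.0359 -0.0882] tcp [0.5029 0.0095 0.2916]
contact_force: [12.0, -0.4, -10.4]
t 25.5 rotvec todo deg [ 0.2811  1.0865 -0.1266] point world [ 0.573  -0.0017  0.1694] rel F in mockup mm [-32.7254   2.2376 169.441 ] force mock [ 11.8817   1.4702 -10.3695] mom [ 0.1829 -0.1561  0.1557] tcp [0.5089 0.0085 0.3146]
top [67 67 67 67 67 66 66 66 65 65 65 65 65 65 65 65 65 65 65 64 64 63 61 59
 57 54 51 48 45 43 42 41 41 40 40 39]
(np.float64(44.0), np.float32(3.2787094))
scene [69 70 70 70 70 70 70 70 69 69 68 67 66 65 64 63 63 62 62 62 62 61 60 58
 56 53 49 45 41 39 37 36 37 38 39 40]
(np.float64(44.5), np.float32(3.9495125))
```

The board did not move, so it is tight and the sixth tooth went into the spring. Releasing and backing away.

```bash
python3 -m creep '[[[0,0,0,0,0,0],[0,0,0,0,0,0],[0,0,0,0,0,0],[0,0,0,0,0,0],[0,0,0,0,0,0]]]' -1|grep -E "force|open"
python3 -m creep '[[[0,0,0,0,0,0],[-10,1.5,0,0,0,0],[-20,3,0,0,0,0],[-25,4,0,0,0,0],[-30,4,10,0,0,0]]]'|grep -E "force|open"
python3 -m creep '[[[-20,4,20,0,0,0],[-20,4,20,0,0,0],[-20,4,20,0,0,0],[-10,0,20,0,0,0],[0,0,0,0,0,0]]]'|grep -E "force|open|pos"
python3 v.py 9
python3 - <<'E'
from h import *
t=cv2.imread("pics/t9.png");s=cv2.imread("pics/s9.png")
f=lambda i,s:cv2.resize(i,None,fx=s,fy=s,interpolation=cv2.INTER_CUBIC)
c=np.zeros((590,800,3),np.uint8);c[:300,:800]=f(t[205:280,230:430],4);c[305:585,:640]=f(s[170:240,280:440],4)
cv2.imwrite("pics/c9.png",np.clip(c*1.6,0,255).astype(np.uint8))
E
```

```text
contact_force: [0.2, 0.6, -0.1]
opening: 0.0536
contact_force: [-1.0, 0.2, 0.9]
opening: 0.0866
tool_pos: [0.3434, 0.0342, 0.4085]
contact_force: [0.8, -0.5, 0.1]
opening: 0.0918
top [63 63 63 62 62 62 62 62 61 61 61 61 61 60 60 60 60 60 60 60 60 59 57 55
 53 51 48 45 42 40 39 38 38 37 37 37]
(np.float64(44.0), np.float32(3.0765114))
scene [68 68 68 68 68 68 68 68 67 67 66 65 64 63 62 61 60 60 60 59 59 59 58 56
 54 51 47 43 40 37 36 36 36 37 38 39]
(np.float64(44.5), np.float32(3.82827))
```

View pics/c9.png

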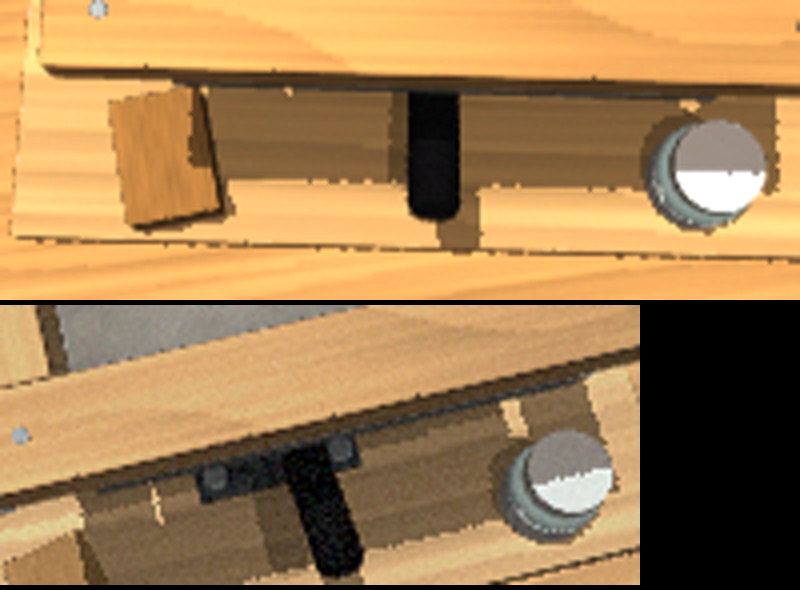

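The final picture shows the board's face as a thin, even dark line along the frame's underside, (180–715, 82–100). The handle is free and up, the jar is at (715, 170) and the carton at (170, 155), both unmoved, and the gripper is clear. Handing in.

```bash
python3 -c "from cell import robot; print(robot.hand_in(), robot.observe()['time'])"
```

```text
the job is handed in; nothing more can be done
the job is handed in; nothing more can be done
```

The board is flush and tight under the battens with the spring squeezed about halfway, and I handed the job in at about 27 s. All of that rests on my own measurements, as the hand-in reported no verdict.

- **Flush:** I touched the frame's front face with both fingertips to get its position and angle, then pushed the board back to that plane. It ended about 0.5 mm proud and square by touch. The final pictures show it parallel to the frame edge.
- **Pumping:** Six teeth, or 54 mm, by my count. The handle was worked down and up seven times, but an early stroke, probably the first, started from mid-travel, did not take a tooth.
- **Tight:** The board rose about 9 mm on each tooth up to the fourth and about 6 mm on the fifth. It did not move on the sixth, when the down-force rose to about 14 N.
- **Spring:** The squeeze is inferred at about 12–13 mm of 24. It comes from the tooth count and a gap of roughly 40.5–42 mm, not from a direct reading.
- **Left as asked:** The handle is released and up, the jar and carton look unmoved, and the robot touches nothing.

**Checks that disagreed:**
- My first camera estimate of the frame height gave a gap of about 32 mm. Touching the frame top and seeing where the board stopped both gave about 41 mm, so I used that.
- The two cameras differed by 2–3 mm on the board's final height.
- The wrist's joint limit did not allow the suggested 40° lean, so I pumped at about 23–25°.
- The handle met its lower stop twice at 50–60 N wrist force, under the 120 N limit.

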